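Stack the rod rests on the kiln shelf after class

TASK

The glass-bead class is over: collect the three loose rod rests from the bench and stack them flat on the one already lying on the round kiln shelf. Turn each one end for end from the one below and lay it flat with its plain toe close up to the raised edge beneath, sides in line, so that the four make one level, balanced pile. Set them down without dropping them, and leave everything else on the bench where it is.

Things in the scene. Friction and masses are not known exactly. Their poses are not given: they have to be found in the camera images.
- rest_base_mid (a point): The rod rest that already lies on the kiln shelf, any way round: aluminium, an L in side view: flat foot 84 (its x) x 56 (its y) x 14 mm, with a raised edge along the 56 mm side at its -x end. Origin: centre of the 84 x 56 mm plan, 14 mm above the underside; x runs from the raised edge to the plain toe, y along the edge, z up. 0.2 kg
- rest_base_edge (a point): Middle of the top of that rest's raised edge, which is 16 mm wide (x), 56 mm long (y), its top 28 mm above the underside, with three notches 8 mm wide and deep across it: 34 mm to -x and 14 mm up from rest_base_mid, same axes
- rest_a_mid (a point): Loose rod rest out on the bench: same shape as the one on the kiln shelf. Origin: centre of the 84 x 56 mm plan, 14 mm above the underside; x runs from the raised edge to the plain toe, y along the edge, z up. 0.2 kg
- rest_a_edge (a point): Middle of the top of that rest's raised edge, which is 16 mm wide (x), 56 mm long (y), its top 28 mm above the underside, with three notches 8 mm wide and deep across it: 34 mm to -x and 14 mm up from rest_a_mid, same axes
- rest_b_mid (a point): Loose rod rest out on the bench: same shape as the one on the kiln shelf. Origin: centre of the 84 x 56 mm plan, 14 mm above the underside; x runs from the raised edge to the plain toe, y along the edge, z up. 0.2 kg
- rest_b_edge (a point): Middle of the top of that rest's raised edge, which is 16 mm wide (x), 56 mm long (y), its top 28 mm above the underside, with three notches 8 mm wide and deep across it: 34 mm to -x and 14 mm up from rest_b_mid, same axes
- rest_c_mid (a point): Loose rod rest out on the bench: same shape as the one on the kiln shelf. Origin: centre of the 84 x 56 mm plan, 14 mm above the underside; x runs from the raised edge to the plain toe, y along the edge, z up. 0.2 kg
- rest_c_edge (a point): Middle of the top of that rest's raised edge, which is 16 mm wide (x), 56 mm long (y), its top 28 mm above the underside, with three notches 8 mm wide and deep across it: 34 mm to -x and 14 mm up from rest_c_mid, same axes
- shelf: Round buff-brown kiln shelf lying on the bench, fixed, 184 mm across, 14 mm thick; origin at the centre of its underside
- torch: Bench torch, fixed: brass barrel sloping up to its own +x on a short stem, base plate 85 x 65 mm, red and green valve knobs; it reaches 64 mm to -x, 82 mm to +x, 33 mm to either side and 135 mm up from its origin at the centre of the base
- mandrel_block: Loose wooden block 42 (x) x 92 (y) x 22 mm with two thin steel wires standing in it, tops at 198 mm; origin at the centre of its underside. Leave it
- rod_jar: Loose glass jar, 72 mm across, 85 mm high, with coloured glass rods standing in it, tops up to 203 mm and no wider than the jar; origin at the centre of its underside. Leave it
- bead_press: Loose brass bead press, a grooved block 56 (x) x 22 (y) x 19 mm lying close beside one of the rod rests; origin at the centre of its underside. Leave it
- marver: Loose black graphite marver pad 22 (x) x 56 (y) x 16 mm lying close behind the raised edge of one of the rod rests; origin at the centre of its underside. Leave it
- tweezers: Loose steel tweezers lying along their y near the toe of one of the rod rests, 20 (x) x 112 (y) x 8 mm; origin at the centre of the underside. Leave them
There are look-alikes about, which are no part of the job. What is shaped like the part that bears rest_base_mid but orange or pink is not meant.

How it is judged:
By the outcome, as a careful person would: the job done as asked, in the order asked, and still so for the second after the job is handed in, with the robot touching nothing.
It also fails if it takes over 72 s, if anything falls off the work surface, if the arm or the gripper's body presses on something with over 40 N, if the wrist force passes 120 N, or if a joint passes its speed limit or range.

ROBOT

A 6-joint arm with a two-finger parallel gripper is mounted at the origin on the work surface. World frame = base frame: x ahead of the robot, y to its left, z up, the work surface at z = 0. Lengths are in m, angles in rad, forces in N, time in s.
With the tool pointing down it reaches from about 0.375 to 0.975 m from the base axis. Payload 3.8 kg.
Tool frame: the origin (TCP) lies on the centre line of the jaws, within the pads' length; the fingertips stand 11 mm ahead of it and the grasp point (between the pads) lies 8 mm behind it (tcp_to_tips is the distance from the TCP to the fingertips, in m); z points along the fingers, y is the direction in which the jaws open and shut (so a half turn about z gives the same grasp; the last joint's range is limited). The gripper opens to 85 mm and grips with 20 to 120 N. Pads are 22 mm wide; open, the fingers measure 114 mm over their backs; the gripper's body (76 mm by 85 mm) begins 54 mm behind the grasp point. The pads swing forward as they close: fully open they stand 13 mm farther back than shut.
Start: joints at [-1.229, 0.264, 1.604, -0, 1.274, -0.037], TCP at [0.25, -0.627, 0.211] pointing down, gripper open.
Joint ranges: [-2.63, 2.63], [-0.94, 2.18], [0.31, 2.57], [-1.31, 4.45], [0, 2.66], [-2.55, 2.55]. Speed limits (rad/s): [2.57, 2.57, 3.14, 3.14, 3.14, 3.14].

INTERFACE

Orientations are given as [roll, pitch, yaw] about the fixed x, y, z axes, in that order (R = Rz(yaw) Ry(pitch) Rx(roll)).
In Python, from rig import * gives the robot as it stands. The module is installed in compiled form; this text tells all that it offers.
- The arm moves only by the tool move_arm, never from a script. Its argument "plan" is a list of rows, each a list of 5 numbers: the shift along the tool's x, y, z in mm, then the turn about the tool's z in rad, then the closure, from 0 (fully open) to 1 (shut). A call has exactly 8 rows; each row is the pose to reach, as a shift and turn from the pose commanded when the call began, along the tool's axes at that moment; what a row does not reach only later rows make up. A row lasts 1/8 s, in which the tool goes at most 62.5 mm and 10.7 degrees, less where a joint would pass 70% of its speed; a pose out of reach is approached as far as the arm can. A call with a gripper value outside its range is refused whole. The fingers move at their own pace and stop on an object; "newtons" is the grip in N (left out, the last holds). Time passes only in rows, so rows that repeat a pose let the fingers close, or fill a call up. It gives the time, the measured TCP pose, the force and the opening at its end, in the units of the state.
- observe(): the state, without advancing time (a new reading comes with each control period).
- camera(name): name is "scene" or "top"; returns a dict with "img" (384x512x3 uint8, red, green, blue), "fx", "fy", "cx", "cy" (pixels), "cam_to_world" (4x4, takes a point from camera to world coordinates). Camera axes: x right, y down, z forward; pixel columns grow to the right and rows downward; lengths in m; the calibration is good to about 2 mm. A picture is of the moment at which its call begins. There is no depth.
- close_job(): hands the job in, once; it reports no verdict.
Trained networks look in a picture, given as the dict that the camera call returned (one of the last four; its "shot" number tells which), for a name from the list of things; names that differ only in an ending like _2 or _b are one class to them, and where a whole thing is asked for, a point or a joint stands for the part that bears it (a point fixed in the world has none). Each returns a list of dicts, best first, with "conf" (0 to 1); they miss things now and then, are a little off and sometimes report something else, mostly with a low value. They report only what shows in the picture. A call takes as long as a camera call. They do not tell look-alikes from the thing itself.
- boxes_of(label, picture): "location" ([x, y, z] in m, in world coordinates, good to about 4 mm: the middle of the surface that is visible of it).
- masks_of(label, picture): "pixels" (384x512 bool, what is visible of it).
The state is a dict: "time": time; "q": joint angles; "joint_velocities": joint speeds; "effort": joint torques, N m; "ee_pos": TCP position; "tcp_rot": TCP orientation; "force": force on the tool from outside, world axes, zero at the start; "ft_torque": the same for the moment, N m; "opening": finger opening in m.
Only numpy, scipy, OpenCV 4.12 (cv2) and the standard library are available. Lean on these libraries where they do the work, as an engineer would, in place of code of your own. Each camera call takes 0.05 s, during which the arm holds its last target.

## Working session

There is one attempt and no reset: what is moved stays moved. The work goes in short steps, Python scripts to look and compute and a tool call to move; the robot and the scene stay as the last step left them, time stands still between calls to the robot, and variables do not carry over. Pictures are saved under pics/ and viewed, and the job is handed in when it is done.

Besides the shell and the picture viewer there is one more tool, called after "Call:" as name(argument=value, ...), one argument or row to a line, values as JSON. move_arm: Moves the arm, as the interface text tells. Its arguments: {"type":"object","properties":{"plan":{"type":"array","items":{"type":"array","items":{"type":"number"}}},"newtons":{"type":"number"}},"required":["plan"]}

```bash
mkdir -p pics
python3 - <<'E'
from rig import *
import cv2,numpy as np
for n in("scene","top"):
    p=camera(n); cv2.imwrite(f"pics/{n}0.png",cv2.resize(p["img"][:,:,::-1],(768,576),interpolation=cv2.INTER_CUBIC))
    print(n,p["fx"],p["fy"],p["cx"],p["cy"],np.round(p["cam_to_world"],4).tolist(),p["shot"])
    for l in("rest_base_mid","rest_base_edge","shelf","torch","mandrel_block","rod_jar","bead_press","marver","tweezers"):
        print(l,[(np.round(b["location"],3).tolist(),round(b["conf"],2)) for b in boxes_of(l,p)])
print(observe())
E
```

```text
scene 449.0004609125617 449.0004609125617 264.9193195804735 190.16548914567264 [[0.7834, 0.4502, -0.4285, 0.9578], [0.6214, -0.5804, 0.5264, -0.5897], [-0.0117, -0.6786, -0.7344, 0.8621], [0.0, 0.0, 0.0, 1.0]] 1
rest_base_mid [([0.434, -0.137, 0.029], 0.89), ([0.306, 0.172, 0.019], 0.66), ([0.231, -0.269, 0.015], 0.65), ([0.588, -0.363, 0.012], 0.62)]
rest_base_edge [([0.306, 0.171, 0.012], 0.92), ([0.589, -0.367, 0.013], 0.81), ([0.429, -0.145, 0.026], 0.68), ([0.288, -0.386, 0.012], 0.68)]
shelf [([0.448, -0.137, 0.013], 0.87), ([0.434, -0.137, 0.026], 0.61)]
torch [([0.45, 0.122, 0.073], 0.55)]
mandrel_block [([0.66, 0.186, 0.016], 0.73)]
rod_jar [([0.485, 0.319, 0.066], 0.95), ([0.423, -0.348, 0.012], 0.49)]
bead_press [([0.661, 0.063, 0.015], 0.74)]
marver [([0.441, -0.284, 0.015], 0.84)]
tweezers [([0.66, 0.061, 0.012], 0.23)]
top 453.5693297802747 453.5693297802747 258.9668094180402 193.09937515558138 [[0.0178, -0.9982, 0.0567, 0.4122], [-0.9998, -0.0172, 0.01, -0.0274], [-0.009, -0.0569, -0.9983, 1.1924], [0.0, 0.0, 0.0, 1.0]] 2
rest_base_mid [([0.584, -0.36, 0.011], 0.95), (
[... 572 characters left out ...]
5], 0.61), ([0.432, -0.133, 0.027], 0.34)]
{'time': 1.0, 'q': array([-1.22887704e+00,  2.63878588e-01,  1.60396994e+00,  5.81914188e-06,
        1.27369483e+00, -3.69041420e-02]), 'joint_velocities': array([-0.00209157,  0.00097896, -0.00032405, -0.00107276, -0.00114491,
       -0.00100899]), 'effort': array([ 1.70709027e-03, -5.15066350e+01, -3.67736220e+01,  1.04867104e-04,
        5.70996363e-04,  9.16830516e-06]), 'ee_pos': array([ 0.24963575, -0.62715653,  0.21141043]), 'tcp_rot': array([ 3.14154319e+00, -3.74172234e-06,  3.78821728e-01]), 'force': array([ 1.00515136,  0.08567331, -0.34696943]), 'ft_torque': array([ 0.04346466, -0.01498457,  0.00514032]), 'opening': 0.08518269579273258}
```

View pics/scene0.png

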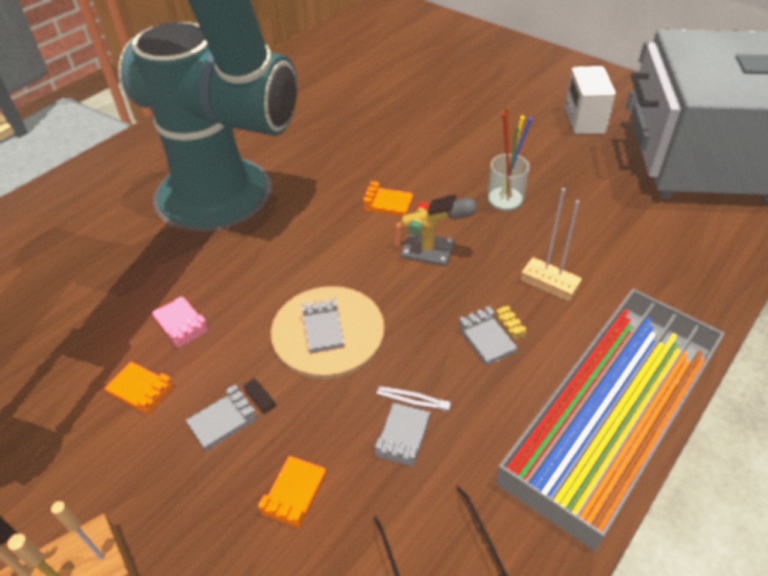

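View pics/top0.png

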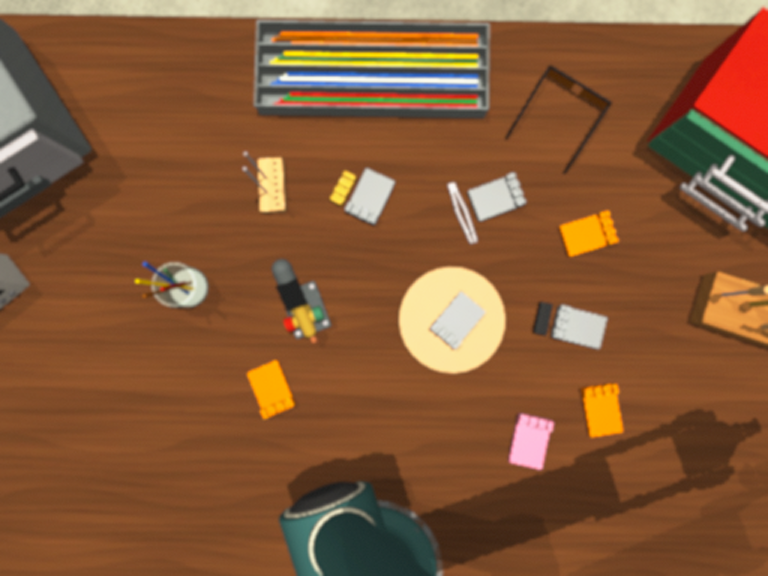

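Top view (768x576): grey rests are at about (458,320) on the shelf, (370,195) beside the yellow bead press, (497,197) near the tweezers, and (580,327) beside the black marver. The orange and pink ones are decoys. Next I zoom in and get masks.

Run:
```python
from rig import *
import cv2,numpy as np,pickle
out={}
for n in("scene","top"):
    p=camera(n); ms=masks_of("rest_base_mid",p)
    ms=[(m["conf"],m["pixels"]) for m in ms]
    out[n]=(p,ms)
    for c,m in ms:
        ys,xs=np.where(m); print(n,round(c,2),m.sum(),xs.mean().round(1),ys.mean().round(1),np.median(p["img"][m],0))
pickle.dump(out,open("v0.pkl","wb"))
cs={"top":[(306,213),(247,130),(332,131),(387,218)],"scene":[(215,217),(326,222),(270,288),(147,278)]}
for n in cs:
    t=[cv2.resize(out[n][0]["img"][y-30:y+30,x-40:x+40,::-1],(400,300),interpolation=cv2.INTER_NEAREST) for x,y in cs[n]]
    cv2.imwrite(f"pics/{n}_crop.png",np.vstack([np.hstack(t[:2]),np.hstack(t[2:])]))
```

```text
scene 0.97 786 214.5 217.9 [202. 195. 191.]
scene 0.97 1282 194.7 328.2 [247. 166.  10.]
scene 0.76 901 92.6 258.7 [247. 164.  11.]
scene 0.68 740 119.7 214.3 [247. 177. 209.]
top 0.95 677 180.5 260.1 [254. 172.   0.]
top 0.94 764 391.9 155.8 [254. 173.   0.]
top 0.92 791 400.4 273.3 [254. 168.   0.]
top 0.88 712 304.6 213.2 [222. 222. 216.]
top 0.8 816 352.5 294.0 [254.  188.5 220. ]
top 0.29 628 179.8 123.3 [251. 221. 136.]
```

View pics/top_crop.png

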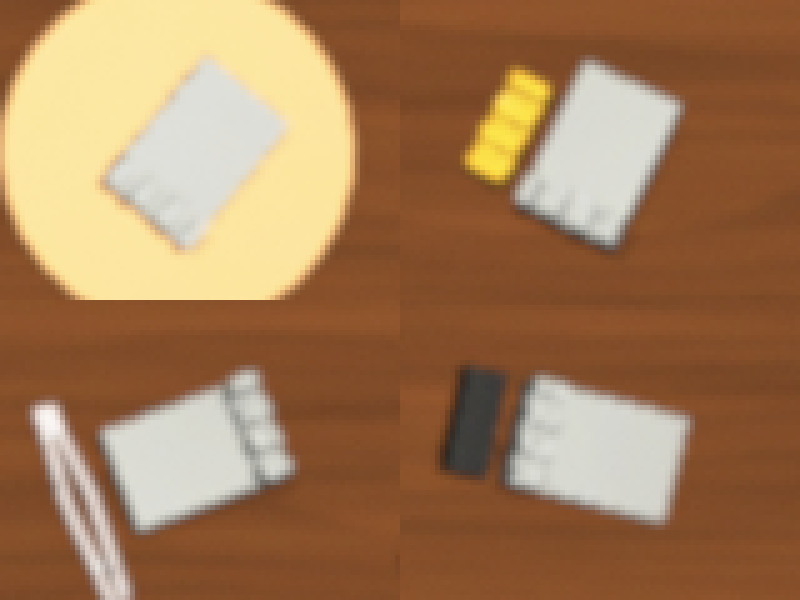

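View pics/scene_crop.png

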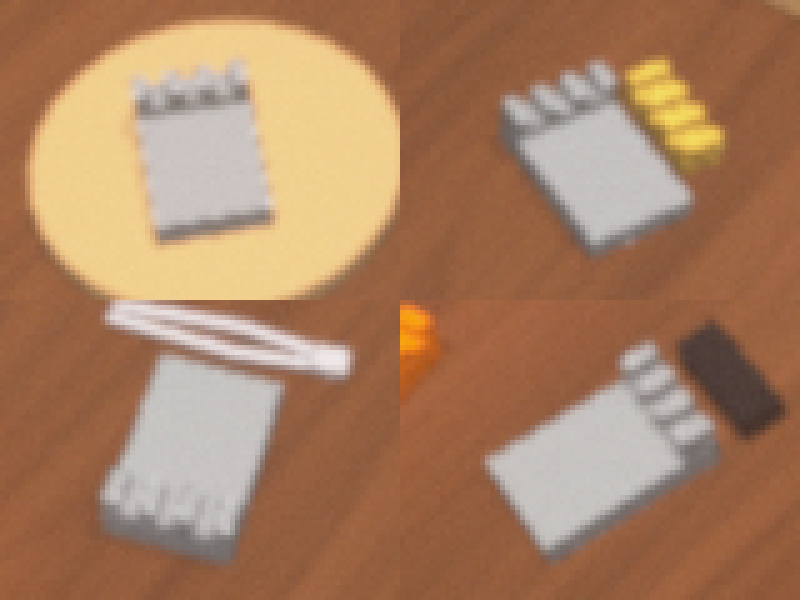

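```bash
cat > fit.py <<'E'
import cv2,numpy as np
from scipy.optimize import minimize
def box(x0,x1,y0,y1,z0,z1): return np.array([[x,y,z] for x in(x0,x1) for y in(y0,y1) for z in(z0,z1)])/1e3
PARTS=[box(-42,42,-28,28,-14,0),box(-42,-26,-28,28,-14,6)]+[box(-42,-26,y-4,y+4,0,14) for y in(-24,-8,8,24)]
def proj(p,P):
    T=np.linalg.inv(p["cam_to_world"]); c=P@T[:3,:3].T+T[:3,3]
    return np.c_[p["fx"]*c[:,0]/c[:,2]+p["cx"],p["fy"]*c[:,1]/c[:,2]+p["cy"]]
def place(P,pose,z):
    x,y,a=pose;c,s=np.cos(a),np.sin(a)
    return P@np.array([[c,-s,0],[s,c,0],[0,0,1]]).T+[x,y,z]
S=8
def render(p,pose,z,x0,y0,w,h):
    m=np.zeros((h*S,w*S),np.uint8)
    for P in PARTS:
        uv=(proj(p,place(P,pose,z))-[x0,y0]+.5)*S-.5
        cv2.fillConvexPoly(m,cv2.convexHull(np.round(uv*16).astype(np.int32)),255,shift=4)
    return cv2.GaussianBlur(cv2.resize(m,(w,h),interpolation=cv2.INTER_AREA).astype(float)/255,(0,0),.5)
def alpha(p,x0,y0,w,h,pose,z,ex=()):
    im=p["img"][y0:y0+h,x0:x0+w].astype(float)
    d=im[...,0]-im[...,2]
    r=render(p,pose,z,x0,y0,w,h)
    sup=(r>.02).astype(np.uint8)
    out=cv2.dilate(sup,np.ones((5,5)))==0
    ring=out&(cv2.dilate(sup,np.ones((13,13)))>0)&(d>25)&(d<130)
    bg=np.median(d[ring]); fg=np.median(d[cv2.erode(sup,np.ones((5,5)))>0])
    a=np.clip((bg-d)/(bg-fg),0,1)
    w_=(cv2.dilate(sup,np.ones((9,9)))>0).astype(float)
    dark=(im.sum(2)<190)&(d<25)
    w_[cv2.dilate(dark.astype(np.uint8),np.ones((3,3)))>0]=0
    return a,w_
def fit(ps,pose,z,iters=2,ex={}):
    pose=np.array(pose,float)
    for k in range(iters):
        D=[]
        for p in ps:
            u,v=proj(p,np.array([[pose[0],pose[1],z]]))[0].round().astype(int)
            w=h=76; x0,y0=u-38,v-38
            a,wt=alpha(p,x0,y0,w,h,pose,z)
            e=ex.get(p["shot"])
            if e is not None:
                m=np.ones((h,w)); 
                for q in e: cv2.fillPoly(m,[np.array(q,np.int32)-[x0,y0]],0)
                wt=wt*m
            D.append((p,x0,y0,w,h,a,wt))
        def cost(t):
            q=[t[0],t[1],t[2]/25]
            return sum((wt*(render(p,q,z,x0,y0,w,h)-a)**2).sum() for p,x0,y0,w,h,a,wt in D)
        t0=np.array([pose[0],pose[1],pose[2]*25])
        st=.006 if k==0 else .002
        # scale: metres; yaw 25*rad -> scaled
        f=lambda s:cost([t0[0]+s[0]*st,t0[1]+s[1]*st,t0[2]+s[2]*2.5*st/.006])
        r=minimize(f,np.zeros(3),method="Nelder-Mead",options=dict(initial_simplex=np.array([[0,0,0],[1,0,0],[0,1,0],[0,0,1.]]),xatol=.005,fatol=.01,maxiter=150))
        s=r.x; pose=np.array([t0[0]+s[0]*st,t0[1]+s[1]*st,(t0[2]+s[2]*2.5*st/.006)/25])
    return pose,r.fun
def unproj(p,uv,z):
    R=p["cam_to_world"];d=R[:3,:3]@np.array([(uv[0]-p["cx"])/p["fx"],(uv[1]-p["cy"])/p["fy"],1]);o=R[:3,3]
    return (o+d*(z-o[2])/d[2])[:2]
E
python3 - <<'E'
import pickle,numpy as np,cv2
from fit import *
o=pickle.load(open("v0.pkl","rb"));ps={n:o[n][0] for n in o};T=ps["top"]
# crop px (400x300 panels,5x): centre & edge->toe direction
cr={"base":((306,213),(195,152),(145,212),(248,95)),"A":((247,130),(597-400,152),(565-400,222),(633-400,82)),
"B":((332,131),(195,448-300),(262,425-300),(120,480-300)),"C":((387,218),(598-400,448-300),(522-400,432-300),(678-400,470-300))}
res={}
f=lambda c,q:(c[0]-40+q[0]/5-.5,c[1]-30+q[1]/5-.5)
for k,(c,m,e,t) in cr.items():
    z=.028 if k=="base" else .014
    M=unproj(T,f(c,m),z);E=unproj(T,f(c,e),z);To=unproj(T,f(c,t),z);a=np.arctan2(*(To-E)[::-1])
    ex={}
    if k=="B":
        tw=[[(288,150),(303,150),(322,192),(312,194)]]
        ex={T["shot"]:[[(285,148),(304,148),(322,190),(300,200)],[ (c[0]-40+3,c[1]-30+19),(c[0]-40+15,c[1]-30+19),(c[0]-40+28,c[1]-30+62),(c[0]-40+14,c[1]-30+62)]],
            ps["scene"]["shot"]:[[(270-40+18,288-30-2),(270-40+72,288-30+7),(270-40+70,288-30+17),(270-40+18,288-30+7)]]}
    r={n:fit([ps[n]],(*M,a),z,ex=ex) for n in ps}
    r["both"]=fit(list(ps.values()),(*M,a),z,ex=ex)
    print(k,np.round([*M,a],3),{n:(np.round(v[0]*1e3,1).tolist(),round(v[1],1)) for n,v in r.items()})
    res[k]=r["both"][0]
pickle.dump(res,open("poses.pkl","wb"))
for n in ps:
    t=[]
    im=cv2.resize(ps[n]["img"],None,fx=5,fy=5,interpolation=cv2.INTER_NEAREST)[:,:,::-1].copy()
    for k in res:
        z=.028 if k=="base" else .014
        for P in PARTS[:2]:
            uv=(proj(ps[n],place(P,res[k],z))+.5)*5
            cv2.polylines(im,[cv2.convexHull(uv.astype(np.int32))],True,(0,0,255),1)
        u,v=(proj(ps[n],np.array([[*res[k][:2],z]]))[0]*5).astype(int)
        t.append(im[v-150:v+150,u-200:u+200])
    cv2.imwrite(f"pics/{n}_fit.png",np.vstack([np.hstack(t[:2]),np.hstack(t[2:])]))
E
```

```text
base [ 0.43  -0.133 -0.707] {'scene': ([428.5, -132.6, -680.9], np.float64(10.2)), 'top': ([429.4, -134.3, -688.2], np.float64(5.2)), 'both': ([429.3, -133.6, -682.1], np.float64(21.2))}
A [ 0.645  0.022 -0.43 ] {'scene': ([643.4, 22.4, -422.9], np.float64(7.0)), 'top': ([643.6, 20.4, -425.3], np.float64(23.7)), 'both': ([643.6, 21.5, -431.9], np.float64(35.2))}
B [ 0.648 -0.2    1.959] {'scene': ([644.6, -198.8, 1942.3], np.float64(6.8)), 'top': ([645.0, -200.0, 1935.7], np.float64(21.6)), 'both': ([644.7, -199.3, 1937.0], np.float64(30.8))}
C [ 0.423 -0.346 -1.793] {'scene': ([420.4, -344.4, -1806.8], np.float64(26.6)), 'top': ([421.1, -345.8, -1814.9], np.float64(19.8)), 'both': ([420.8, -344.9, -1807.1], np.float64(48.9))}
```

View pics/top_fit.png

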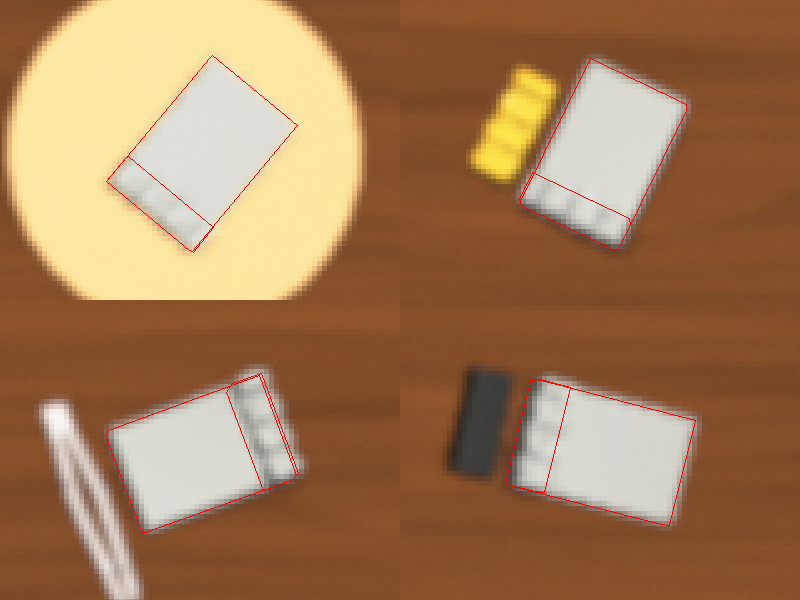

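Run:
```python
import pickle,numpy as np
from fit import *
o=pickle.load(open("v0.pkl","rb"));res=pickle.load(open("poses.pkl","rb"))
T=o["top"][0]
# press and marver in rest frames; wire
import cv2
im=T["img"].astype(int);d=im[...,0]-im[...,2]
yel=((d>160)&(im[...,1]>190))
yel=yel.copy(); m=np.zeros_like(yel); m[100:150,215:250]=1; yel&=m.astype(bool)
dark=(im.sum(2)<190)&(d<25); m=np.zeros_like(yel); m[198:230,350:370]=1; dark&=m.astype(bool)
for nm,mk,k,z in(("press",yel,"A",.019),("marver",dark,"C",.016)):
    ys,xs=np.where(mk); P=np.array([unproj(T,(x,y),z) for x,y in zip(xs,ys)])
    a=res[k][2];R=np.array([[np.cos(a),-np.sin(a)],[np.sin(a),np.cos(a)]])
    L=(P-res[k][:2])@R; print(nm,(L.min(0)*1e3).round(1),(L.max(0)*1e3).round(1),len(L), P.mean(0).round(3))
B=res["base"];c,s=np.cos(B[2]),np.sin(B[2])
print("targets L2/L4 mid",B[0]+.0175*c,B[1]+.0175*s)
```

```text
press [-34.4  38.2] [19.8 57.4] 144 [0.656 0.068]
marver [-75.3 -27.4] [-55.4  23.6] 149 [ 0.434 -0.281]
targets L2/L4 mid 0.4429191433564547 -0.14462548785544818
```

Fits agree between cameras to within 2 mm. Order by wrist range and neighbours:
1. C: side grip, because the marver blocks its edge. Goes on as level 2.
2. A: edge grip, because the press blocks its side. Goes on as level 3.
3. B: side grip. Goes on as level 4.

```bash
cat > h.py <<'E'
import numpy as np,sys
from rig import *
def delta(x,y,z,psi,o=None):
    o=o or observe();p=o["ee_pos"];c=o["tcp_rot"][2]
    d=np.array([x,y,z])-p
    tx=np.array([np.cos(c),np.sin(c),0]);ty=np.array([np.sin(c),-np.cos(c),0])
    t=-(psi-c)
    t=(t+np.pi)%(2*np.pi)-np.pi
    return np.round([d@tx*1e3,d@ty*1e3,-d[2]*1e3,t],3)
E
python3 -c "
from h import *
print(delta(.422,-.340,.211,1.335), delta(.422,-.340,.06,1.335))"
```

```text
[ 266.347 -203.043    0.383   -0.956] [ 266.347 -203.043  151.383   -0.956]
```

Call:
move_arm(
  plan=[
    [44,-34,0,-0.16,0.2],
    [88,-68,0,-0.32,0.2],
    [133,-102,0,-0.48,0.2],
    [178,-136,0,-0.64,0.2],
    [222,-170,0,-0.8,0.2],
    [266.3,-203,30,-0.956,0.2],
    [266.3,-203,80,-0.956,0.2],
    [266.3,-203,111,-0.956,0.2],
  ],
  newtons=60,
)

```text
time: 2.2
ee_pos: [0.4217, -0.3382, 0.0984]
tcp_rot: [-3.14, -0.001, 1.337]
force: [-0.1, -0.1, 0.1]
opening: 0.0682
```

Run:
```python
from h import *
import cv2
t=[]
for n in("top","scene"):
    p=camera(n)
    from fit import proj
    u,v=proj(p,np.array([[.422,-.34,.03]]))[0].astype(int)
    t.append(cv2.resize(p["img"][v-50:v+50,max(u-50,0):u+50,::-1],(400,400),interpolation=cv2.INTER_CUBIC))
cv2.imwrite("pics/c1.png",np.hstack(t)); print(delta(.422,-.340,.025,1.335),observe()["ee_pos"])
```

```text
[-2.1340e+00  3.2370e+00  7.1264e+01  1.0000e-03] [ 0.41934978 -0.33716987  0.09626422]
```

View pics/c1.png

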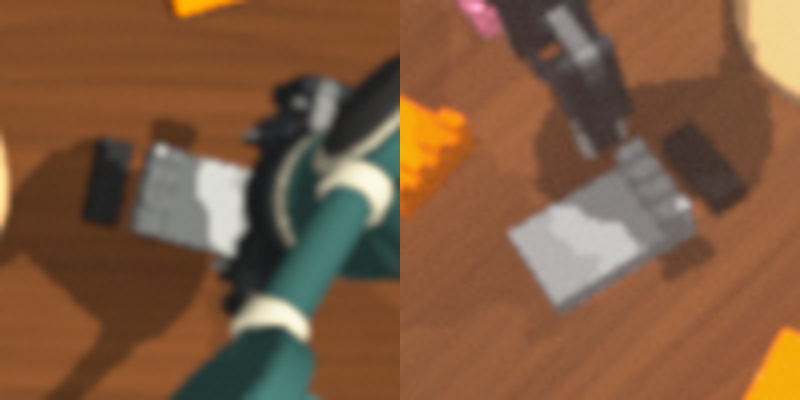

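Call:
move_arm(
  plan=[
    [0,0,0,0,0.2],
    [0,0,0,0,0.2],
    [0,0,20,0,0.2],
    [0,0,40,0,0.2],
    [0,0,60,0,0.2],
    [0,0,72,0,0.2],
    [0,0,72,0,0.2],
    [0,0,72,0,0.2],
  ],
)

```text
time: 3.3
ee_pos: [0.4227, -0.3408, 0.0295]
tcp_rot: [3.14, 0.001, 1.335]
force: [-1.2, 0.4, -0.5]
opening: 0.0683
```

Run:
```python
from h import *
import cv2
from fit import proj
t=[]
for n in("top","scene"):
    p=camera(n)
    u,v=proj(p,np.array([[.422,-.34,.03]]))[0].astype(int)
    t.append(cv2.resize(p["img"][v-40:v+40,max(u-40,0):u+40,::-1],(400,400),interpolation=cv2.INTER_CUBIC))
cv2.imwrite("pics/c2.png",np.hstack(t)); print(delta(.422,-.340,.02,1.335),observe()["ee_pos"],observe()["tcp_rot"],observe()["force"])
```

```text
[ 0.565 -0.885  9.514 -0.   ] [ 0.42272867 -0.34075615  0.02951445] [3.13979541e+00 9.45974911e-04 1.33473419e+00] [-0.09219352  0.76742965 -0.17598723]
```

View pics/c2.png

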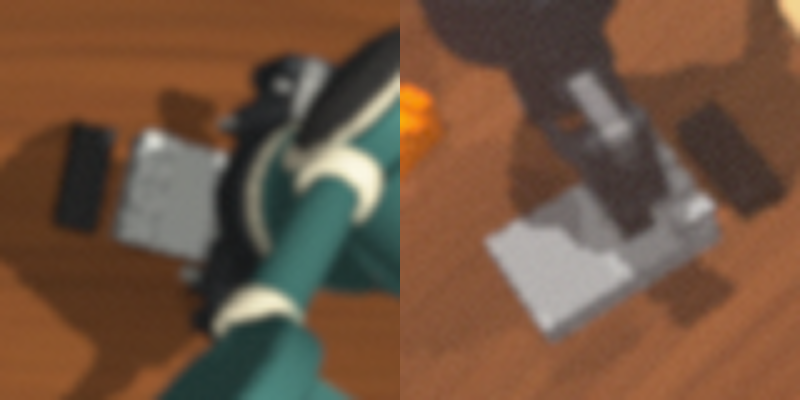

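Run:
```python
from h import *
import cv2
from fit import proj
p=camera("scene");o=observe();e=o["ee_pos"];a=o["tcp_rot"][2]
im=cv2.resize(p["img"],None,fx=5,fy=5,interpolation=cv2.INTER_CUBIC)[:,:,::-1].copy()
ty=np.array([np.sin(a),-np.cos(a),0]);tx=np.array([np.cos(a),np.sin(a),0])
for s,c in((1,(0,0,255)),(-1,(255,0,0))):
  for dz in(0,-.011,.05):
    for dx in(-.011,.011):
        P=e+s*ty*.034+tx*dx+[0,0,dz]; u=((proj(p,P[None])[0]+.5)*5).astype(int); cv2.circle(im,tuple(u),4,c,-1)
u,v=((proj(p,e[None])[0]+.5)*5).astype(int)
cv2.imwrite("pics/c3.png",im[v-250:v+250,u-300:u+300])
```

```text
(no output)
```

View pics/c3.png

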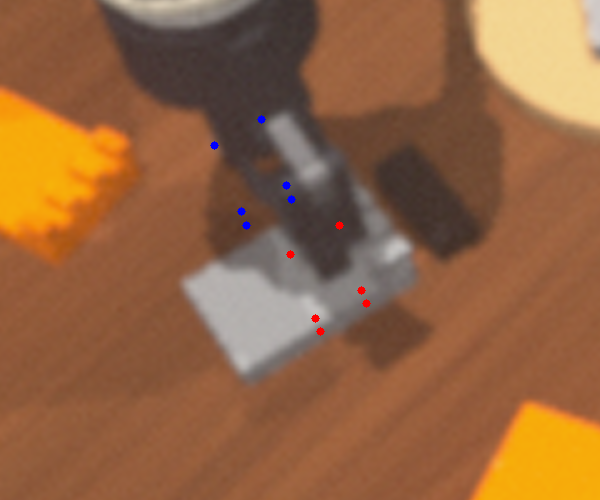

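Call:
move_arm(
  plan=[
    [0.5,-1,2,0,0.2],
    [0.5,-1,4,0,0.2],
    [0.5,-1,6,0,0.2],
    [0.5,-1,8,0,0.2],
    [0.5,-1,10,0,0.2],
    [0.5,-1,12,0,0.2],
    [0.5,-1,12,0,0.2],
    [0.5,-1,12,0,0.2],
  ],
)

```text
time: 4.45
ee_pos: [0.4211, -0.3394, 0.0164]
tcp_rot: [3.142, 0.0, 1.335]
force: [-0.3, -0.3, 0.1]
opening: 0.0684
```

Run:
```python
from h import *
import cv2
from fit import proj
p=camera("scene");o=observe();e=o["ee_pos"];print(o["force"],e)
im=cv2.resize(p["img"],None,fx=6,fy=6,interpolation=cv2.INTER_CUBIC)[:,:,::-1].copy()
im=cv2.convertScaleAbs(im,alpha=1.8)
u,v=((proj(p,e[None])[0]+.5)*6).astype(int)
cv2.imwrite("pics/c4.png",im[v-250:v+250,u-300:u+300])
```

```text
[-0.15467695  0.40943982 -0.14097259] [ 0.42116449 -0.33939343  0.01644882]
```

View pics/c4.png

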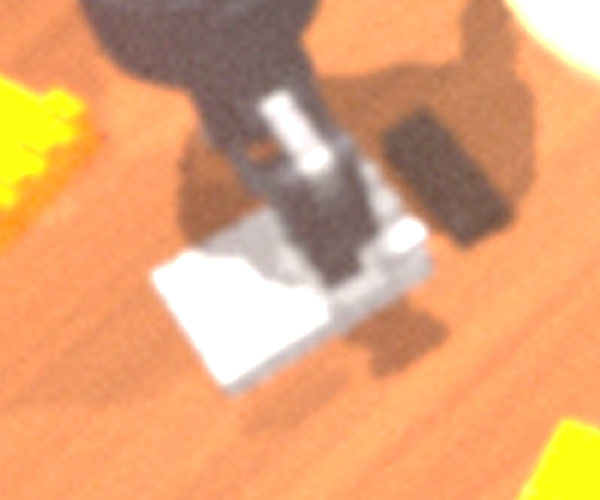

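Call:
move_arm(
  plan=[
    [0.5,0.8,1,0,0.2],
    [0.5,0.8,2,0,0.2],
    [0.5,0.8,3,0,0.2],
    [0.5,0.8,4,0,0.2],
    [0.5,0.8,4,0,0.2],
    [0.5,0.8,5,0,0.2],
    [0.5,0.8,5,0,0.2],
    [0.5,0.8,5,0,0.2],
  ],
)

```text
time: 5.5
ee_pos: [0.422, -0.3391, 0.0114]
tcp_rot: [3.142, 0.0, 1.335]
force: [-0.8, -0.1, -0.6]
opening: 0.0684
```

Call:
move_arm(
  plan=[
    [0,0,0.5,0,0.2],
    [0,0,1,0,0.2],
    [0,0,1.5,0,0.2],
    [0,0,2,0,0.2],
    [0,0,2.5,0,0.2],
    [0,0,3,0,0.2],
    [0,0,3,0,0.2],
    [0,0,3,0,0.2],
  ],
)

```text
time: 6.5
ee_pos: [0.422, -0.339, 0.0084]
tcp_rot: [3.142, -0.0, 1.335]
force: [-0.2, 0.1, -0.1]
opening: 0.0685
```

Call:
move_arm(
  plan=[
    [0,0,0,0,0.3],
    [0,0,0,0,0.4],
    [0,0,0,0,0.5],
    [0,0,0,0,0.6],
    [0,0,0,0,0.6],
    [0,0,0,0,0.6],
    [0,0,0,0,0.6],
    [0,0,0,0,0.6],
  ],
)

```text
time: 7.5
ee_pos: [0.422, -0.339, 0.0084]
tcp_rot: [-3.142, -0.0, 1.335]
force: [-1.0, 0.2, 0.3]
opening: 0.0343
```

```bash
cat > look.py <<'E'
from h import *
import cv2,sys
from fit import proj
def look(name,c=None,r=45,gain=1.3):
    t=[]
    c=observe()["ee_pos"] if c is None else np.array(c)
    for n in("top","scene"):
        p=camera(n); im=cv2.copyMakeBorder(p["img"],r,r,r,r,cv2.BORDER_CONSTANT)
        u,v=proj(p,c[None])[0].astype(int)+r
        t.append(cv2.resize(im[v-r:v+r,u-r:u+r,::-1],(400,400),interpolation=cv2.INTER_CUBIC))
    cv2.imwrite(f"pics/{name}.png",cv2.convertScaleAbs(np.hstack(t),alpha=gain))
    o=observe();print(o["time"],o["ee_pos"].round(4),o["tcp_rot"].round(3),o["force"].round(1),o["ft_torque"].round(2),o["opening"].round(4),o["q"].round(3))
if __name__=="__main__": look(sys.argv[1])
E
python3 look.py c5
```

```text
Traceback (most recent call last):
  File "look.py", line 13, in <module>
    if __name__=="__main__": look(sys.argv[1])
                             ~~~~^^^^^^^^^^^^^
  File "look.py", line 12, in look
    o=observe();print(o["time"],o["ee_pos"].round(4),o["tcp_rot"].round(3),o["force"].round(1),o["ft_torque"].round(2),o["opening"].round(4),o["q"].round(3))
                                                                                                                       ^^^^^^^^^^^^^^^^^^
AttributeError: 'float' object has no attribute 'round'
```

View pics/c5.png

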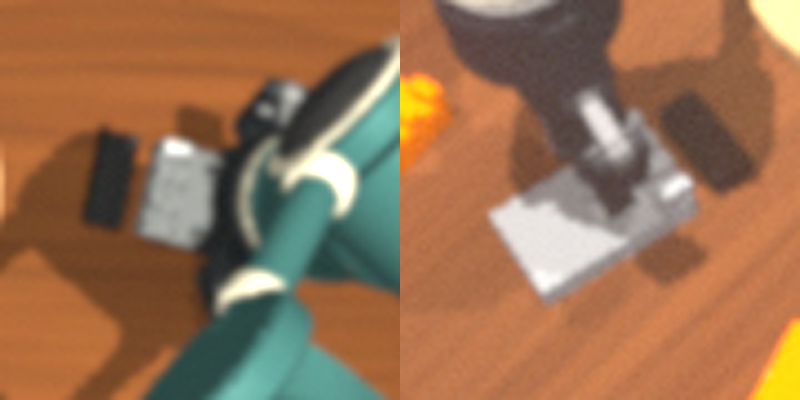

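```bash
sed -i 's/o\["opening"\].round(4)/round(o["opening"],4)/' look.py
python3 - <<'E'
from h import *
from fit import proj
p=camera("scene");o=observe();e=o["ee_pos"];a=o["tcp_rot"][2];print(o["opening"],e,o["force"])
ty=np.array([np.sin(a),-np.cos(a),0])
t=proj(p,e[None])[0]
for off in(.017,.024,.031):
  for z in(0,.01,.02,.03,.04): print(off,z,((proj(p,(np.array([e[0],e[1],z])+ty*off)[None])[0]-t)*4.44+[600,200]).round(0))
E
```

```text
0.03428560879200436 [ 0.42202428 -0.33904956  0.00839219] [ 0.40813311 -0.25980193  0.12109247]
0.017 0 [620. 232.]
0.017 0.01 [616. 222.]
0.017 0.02 [612. 211.]
0.017 0.03 [608. 200.]
0.017 0.04 [604. 189.]
0.024 0 [627. 242.]
0.024 0.01 [623. 232.]
0.024 0.02 [619. 221.]
0.024 0.03 [615. 210.]
0.024 0.04 [611. 199.]
0.031 0 [634. 252.]
0.031 0.01 [630. 241.]
0.031 0.02 [626. 231.]
0.031 0.03 [622. 220.]
0.031 0.04 [618. 209.]
```

Call:
move_arm(
  plan=[
    [0,0,0,0,0.2],
    [0,0,0,0,0.2],
    [0,0,0,0,0.2],
    [0,0,2,0,0.2],
    [0,0,4,0,0.2],
    [0,0,6,0,0.2],
    [0,0,7,0,0.2],
    [0,0,7,0,0.2],
  ],
)

```text
time: 8.65
ee_pos: [0.4219, -0.339, 0.0012]
tcp_rot: [-3.141, -0.0, 1.335]
force: [-0.3, 0.3, 1.2]
opening: 0.0686
```

```bash
python3 look.py c6
```

```text
8.75 [ 0.4221 -0.3391  0.0014] [3.142 0.    1.335] [ 0.1 -0.1  0.1] [0.02 0.03 0.02] 0.0683 [-0.723  0.239  2.066 -0.     0.837 -0.487]
```

View pics/c6.png

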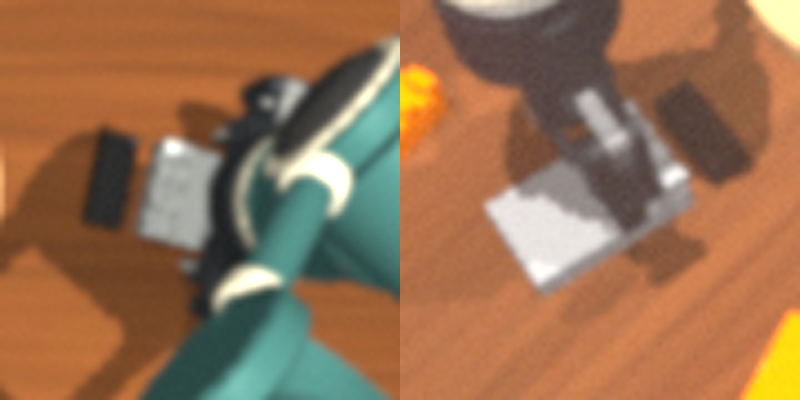

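Call:
move_arm(
  plan=[
    [0,0,1,0,0.2],
    [0,0,2,0,0.2],
    [0,0,3,0,0.2],
    [0,0,4,0,0.2],
    [0,0,5,0,0.2],
    [0,0,6,0,0.2],
    [0,0,7,0,0.2],
    [0,0,7,0,0.2],
  ],
)

```text
time: 9.75
ee_pos: [0.4219, -0.339, -0.0057]
tcp_rot: [-3.141, -0.0, 1.335]
force: [-0.7, -0.4, 0.7]
opening: 0.0686
```

Call:
move_arm(
  plan=[
    [0,0,1,0,0.2],
    [0,0,2,0,0.2],
    [0,0,3,0,0.2],
    [0,0,4,0,0.2],
    [0,0,5,0,0.2],
    [0,0,6,0,0.2],
    [0,0,6,0,0.2],
    [0,0,6,0,0.2],
  ],
)

```text
time: 10.75
ee_pos: [0.4221, -0.3391, -0.0116]
tcp_rot: [3.142, 0.0, 1.335]
force: [-0.3, -0.3, -0.5]
opening: 0.0684
```

```bash
python3 look.py c7
```

```text
10.85 [ 0.422  -0.3391 -0.0116] [3.142 0.    1.335] [ 0.3 -0.3  0.7] [-0.02 -0.05  0.05] 0.0682 [-0.723  0.259  2.071  0.     0.812 -0.487]
```

View pics/c7.png

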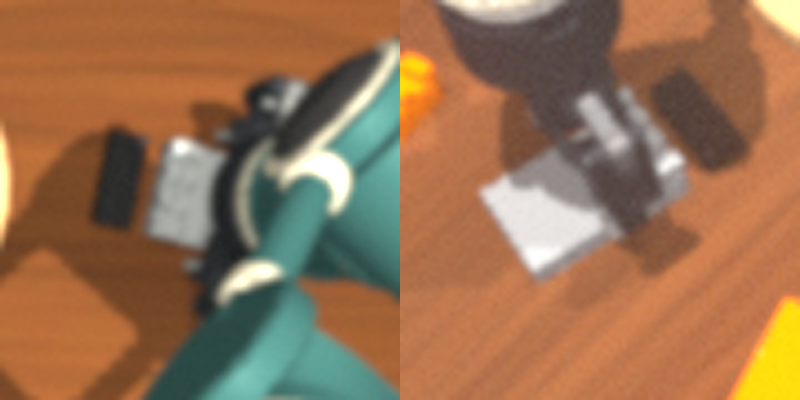

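Call:
move_arm(
  plan=[
    [0,0,1,0,0.2],
    [0,0,2,0,0.2],
    [0,0,3,0,0.2],
    [0,0,4,0,0.2],
    [0,0,4,0,0.2],
    [0,0,5,0,0.2],
    [0,0,5,0,0.2],
    [0,0,5,0,0.2],
  ],
)

```text
time: 11.85
ee_pos: [0.422, -0.339, -0.0166]
tcp_rot: [-3.142, -0.0, 1.335]
force: [0.1, -0.3, 1.1]
opening: 0.068
```

Call:
move_arm(
  plan=[
    [0,0,0,0,0.3],
    [0,0,0,0,0.35],
    [0,0,0,0,0.4],
    [0,0,0,0,0.45],
    [0,0,0,0,0.5],
    [0,0,0,0,0.5],
    [0,0,0,0,0.5],
    [0,0,0,0,0.5],
  ],
)

```text
time: 12.85
ee_pos: [0.4225, -0.3394, -0.0158]
tcp_rot: [3.141, 0.0, 1.335]
force: [-1.1, 1.0, 5.5]
opening: 0.0538
```

```bash
python3 look.py c8
```

```text
12.95 [ 0.4225 -0.3394 -0.0158] [3.141 0.    1.335] [-0.7  1.8  5.6] [ 0.24  0.13 -0.03] 0.0538 [-0.723  0.266  2.072  0.     0.803 -0.487]
```

View pics/c8.png

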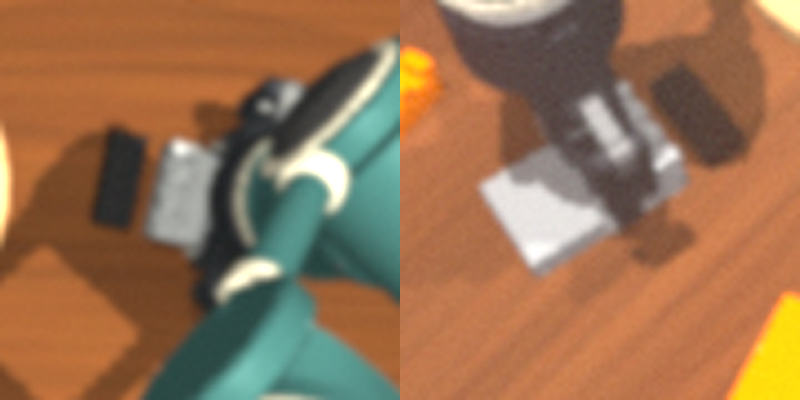

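Call:
move_arm(
  plan=[
    [0,0,-2,0,0.6],
    [0,0,-5,0,0.6],
    [0,0,-10,0,0.6],
    [0,0,-18,0,0.6],
    [0,0,-28,0,0.6],
    [0,0,-40,0,0.6],
    [0,0,-50,0,0.6],
    [0,0,-50,0,0.6],
  ],
)

```text
time: 13.95
ee_pos: [0.423, -0.3399, 0.0349]
tcp_rot: [3.139, 0.001, 1.335]
force: [0.4, -0.5, -2.1]
opening: 0.0538
```

```bash
python3 look.py c9
```

```text
14.05 [ 0.422  -0.339   0.0335] [3.141 0.    1.335] [-0.1 -0.2 -2.8] [-0.01 -0.    0.  ] 0.0535 [-0.723  0.193  2.049  0.     0.899 -0.487]
```

View pics/c9.png

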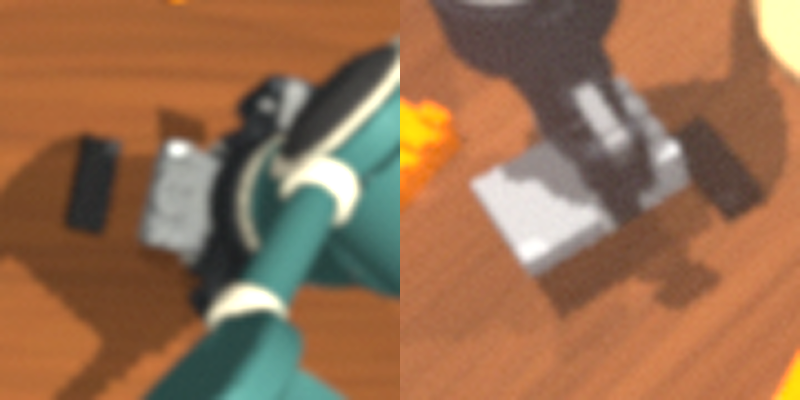

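```bash
python3 -c "
from h import *
print(delta(.4479,-.1486,.075,-.684))"
```

```text
[191.217 -19.348 -41.462   2.019]
```

Call:
move_arm(
  plan=[
    [0,0,-20,0.1,0.6],
    [10,0,-41,0.25,0.6],
    [40,-4,-41,0.42,0.6],
    [75,-8,-41,0.6,0.6],
    [110,-12,-41,0.78,0.6],
    [145,-15,-41,0.96,0.6],
    [175,-18,-41,1.14,0.6],
    [191,-19,-41,1.32,0.6],
  ],
)

```text
time: 15.05
ee_pos: [0.4474, -0.1471, 0.0736]
tcp_rot: [-3.141, 0.002, 0.01]
force: [0.4, -0.5, -2.3]
opening: 0.054
```

```bash
python3 -c "
from h import *
print(delta(.4479,-.1486,.055,-.684))"
```

```text
[ 0.438  1.471 18.589  0.694]
```

Call:
move_arm(
  plan=[
    [0,0,0,0.17,0.6],
    [0,0,5,0.34,0.6],
    [0,0,10,0.51,0.6],
    [0,0,15,0.65,0.6],
    [0,0,20,0.699,0.6],
    [0,0,20,0.699,0.6],
    [0,0,20,0.699,0.6],
    [0,0,20,0.699,0.6],
  ],
)

```text
time: 16.05
ee_pos: [0.4483, -0.1489, 0.0545]
tcp_rot: [-3.141, -0.0, -0.684]
force: [-0.2, 0.4, -1.7]
opening: 0.0536
```

```bash
python3 -c "
from look import *
look('d1')
print(delta(.4479,-.1486,.0122,-.684))"
```

```text
16.15 [ 0.4484 -0.149   0.0546] [-3.141 -0.    -0.684] [ 0.1  0.1 -2. ] [0.   0.01 0.01] 0.0542 [-0.373  0.039  2.176  0.     0.926  1.881]
[-6.0100e-01  1.2000e-02  4.2412e+01  0.0000e+00]
```

View pics/d1.png

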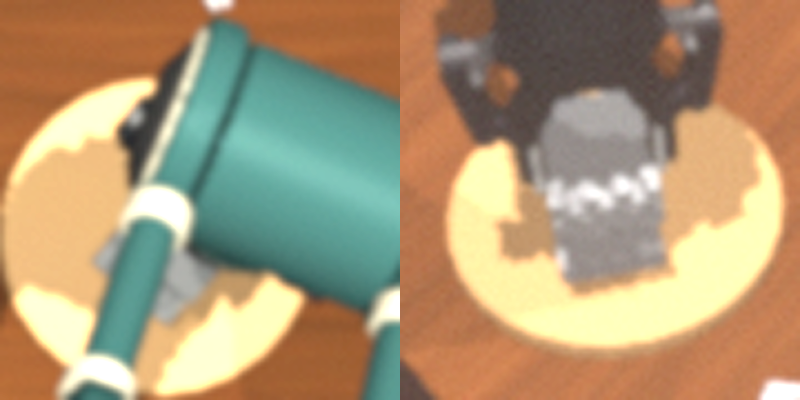

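```bash
cat > ov.py <<'E'
from h import *
import cv2
from fit import *
def ov(name,models,c,r=40,cams=("scene",)):
    t=[]
    for n in cams:
        p=camera(n);k=10
        im=cv2.resize(p["img"],None,fx=k,fy=k,interpolation=cv2.INTER_CUBIC)[:,:,::-1].copy()
        for (x,y,a,z),col in models:
            for P in PARTS[:2]+PARTS[2:]:
                uv=(proj(p,place(P,(x,y,a),z))+.5)*k
                cv2.polylines(im,[cv2.convexHull(uv.astype(np.int32))],True,col,1)
        u,v=((proj(p,np.array(c)[None])[0]+.5)*k).astype(int); R=r*k
        s=im[max(v-R,0):v+R,max(u-R,0):u+R]
        t.append(cv2.resize(s,(600 if len(cams)==1 else 400,)*2,interpolation=cv2.INTER_AREA))
    cv2.imwrite(f"pics/{name}.png",cv2.convertScaleAbs(np.hstack(t),alpha=1.2))
E
python3 - <<'E'
from ov import *
o=observe();e=o["ee_pos"];psi=o["tcp_rot"][2];a=psi+np.pi
m=(e[0]+.0059*np.cos(a),e[1]+.0059*np.sin(a),a,e[2]+.0298)
ov("d2",[((.4293,-.1336,-.683,.028),(0,0,255)),(m,(255,0,0))],(.44,-.14,.05),30)
E
```

```text
(no output)
```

View pics/d2.png

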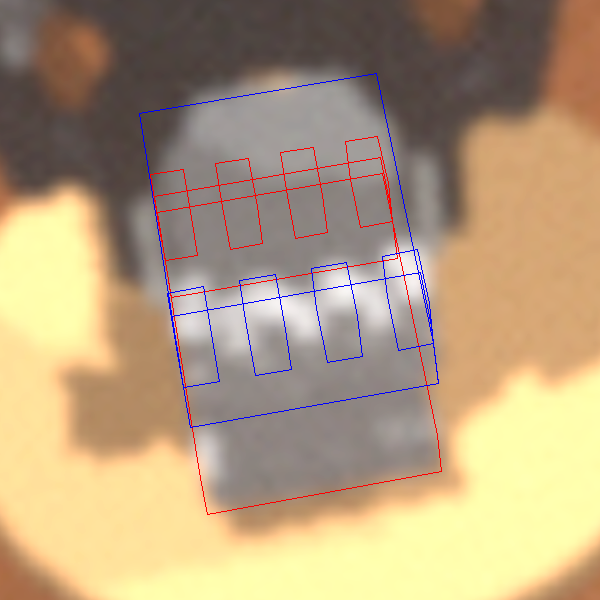

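Call:
move_arm(
  plan=[
    [-0.6,0,8,0,0.6],
    [-0.6,0,16,0,0.6],
    [-0.6,0,24,0,0.6],
    [-0.6,0,31,0,0.6],
    [-0.6,0,36,0,0.6],
    [-0.6,0,39,0,0.6],
    [-0.6,0,39,0,0.6],
    [-0.6,0,39,0,0.6],
  ],
)

```text
time: 17.2
ee_pos: [0.4499, -0.15, 0.0169]
tcp_rot: [-3.141, -0.004, -0.684]
force: [-0.5, -2.5, 6.7]
opening: 0.0539
```

Run:
```python
from ov import *
o=observe();e=o["ee_pos"];psi=o["tcp_rot"][2];a=psi+np.pi;print(e,psi,o["force"])
m=(e[0]+.0059*np.cos(a),e[1]+.0059*np.sin(a),a,e[2]+.0298)
ov("d3",[((.4293,-.1336,-.683,.028),(0,0,255)),(m,(255,0,0))],(.44,-.14,.04),30)
```

```text
[ 0.44987608 -0.1500315   0.01694062] -0.6836327553259625 [-0.46754278 -2.51377949  6.71885485]
```

View pics/d3.png

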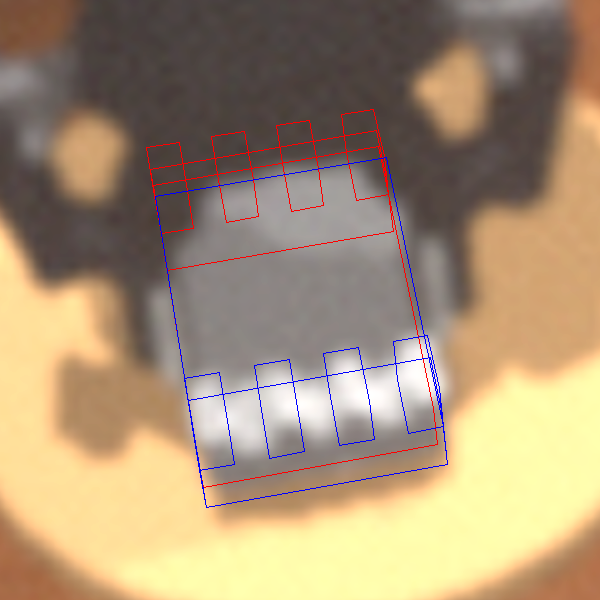

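Call:
move_arm(
  plan=[
    [0,0,-2,0,0.6],
    [0,0,-4,0,0.6],
    [3,0,-4,0,0.6],
    [5,0,-4,0,0.6],
    [5,0,-3,0,0.6],
    [5,0,-2,0,0.6],
    [5,0,-1,0,0.6],
    [5,0,-0.5,0,0.6],
  ],
)

```text
time: 18.25
ee_pos: [0.4515, -0.1516, 0.0157]
tcp_rot: [3.142, 0.0, -0.684]
force: [-0.2, 0.3, -1.2]
opening: 0.0542
```

Run:
```python
from ov import *
o=observe();e=o["ee_pos"];psi=o["tcp_rot"][2];a=psi+np.pi;print(e,o["tcp_rot"],o["force"],o["ft_torque"])
m=(e[0]+.0059*np.cos(a),e[1]+.0059*np.sin(a),a,.042)
ov("d4",[((.4293,-.1336,-.683,.028),(0,0,255)),(m,(255,0,0))],(.44,-.14,.04),30)
```

```text
[ 0.45145752 -0.1516033   0.01569498] [ 3.14152726e+00  2.97772473e-04 -6.84250513e-01] [-0.18130079  0.33548375 -1.17206135] [-0.03927265 -0.06118266 -0.01126015]
```

View pics/d4.png

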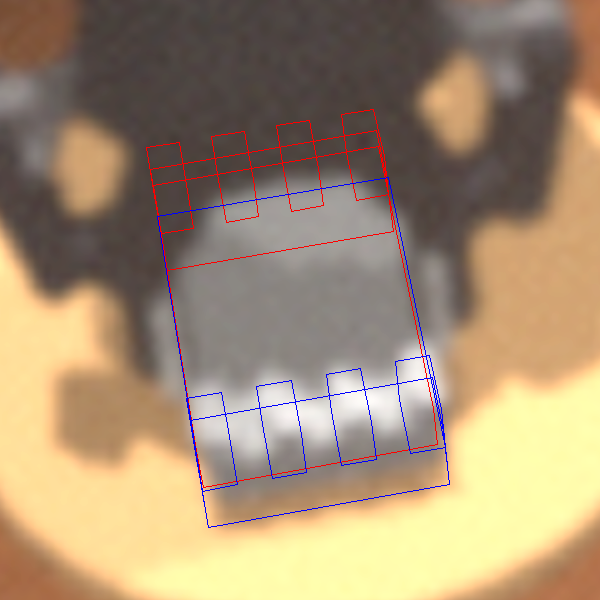

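Call:
move_arm(
  plan=[
    [0,0,1,0,0.6],
    [0,0,2,0,0.6],
    [0,0,2.5,0,0.6],
    [0,0,3,0,0.6],
    [0,0,3.3,0,0.6],
    [0,0,3.6,0,0.6],
    [0,0,3.6,0,0.6],
    [0,0,3.6,0,0.6],
  ],
)

```text
time: 19.3
ee_pos: [0.4517, -0.1517, 0.0136]
tcp_rot: [3.142, 0.0, -0.684]
force: [-5.7, 0.9, 11.7]
opening: 0.0535
```

Call:
move_arm(
  plan=[
    [0,0,-1.2,0,0.6],
    [0,0,-1.2,0,0.6],
    [-0.5,0,-1.2,0,0.6],
    [-1,0,-1.2,0,0.6],
    [-1.3,0,-1.2,0,0.6],
    [-1.6,0,-1.2,0,0.6],
    [-1.6,0,-1.2,0,0.6],
    [-1.6,0,-1.2,0,0.6],
  ],
)

```text
time: 20.3
ee_pos: [0.4511, -0.1509, 0.0139]
tcp_rot: [-3.141, -0.001, -0.684]
force: [3.3, -2.2, 2.5]
opening: 0.0539
```

Call:
move_arm(
  plan=[
    [-0.5,0,-1.2,0,0.3],
    [-0.5,0,-1.2,0,0.2],
    [-0.5,0,-1.2,0,0.2],
    [-0.5,0,-5,0,0.2],
    [-0.5,0,-20,0,0.2],
    [-0.5,0,-50,0,0.2],
    [-0.5,0,-90,0,0.2],
    [-0.5,0,-130,0,0.2],
  ],
)

```text
time: 21.3
ee_pos: [0.45, -0.1504, 0.1458]
tcp_rot: [-3.141, -0.001, -0.684]
force: [0.2, -0.3, -0.3]
opening: 0.0682
```

```bash
python3 -c "
from h import *
o=observe();print(o['ee_pos'],o['q'])
# A edge grip: edge centre at A + R*( -34)
a=-.430;x=.6436-.034*np.cos(a);y=.0215-.034*np.sin(a);print(x,y,delta(x,y,.14,a+np.pi/2))"
```

```text
[ 0.45000532 -0.1503595   0.14580374] [-3.74972933e-01 -6.82964699e-02  2.09236445e+00  3.34652512e-06
  1.11661170e+00  1.88006466e+00]
0.6126951645110539 0.03567360728259317 [   8.479 -246.991    5.804   -1.825]
```

Call:
move_arm(
  plan=[
    [0,-10,0,-0.18,0.3],
    [2,-45,0,-0.36,0.3],
    [4,-90,0,-0.54,0.3],
    [5,-135,0,-0.72,0.3],
    [6,-180,0,-0.9,0.3],
    [8,-220,0,-1.08,0.3],
    [8.5,-247,0,-1.26,0.3],
    [8.5,-247,0,-1.44,0.3],
  ],
)

```text
time: 22.3
ee_pos: [0.6142, 0.0375, 0.1448]
tcp_rot: [3.141, -0.002, 0.764]
force: [-0.5, 0.2, 0.2]
opening: 0.0599
```

Run:
```python
from ov import *
import pickle
res=pickle.load(open("poses.pkl","rb"))
a=2.458
o=observe()
guess=(.4293+.018*np.cos(-.683),-.1336+.018*np.sin(-.683),a)
ps=[camera("scene"),camera("top")]
for n,p in zip("st",ps):
    for zz in(.042,):
        f=fit([p],guess,zz);q=f[0];d=(q[:2]-[.4293,-.1336]);B=-.683
        print(n,q.round(4),f[1],"in base frame mm",(1e3*np.array([d@[np.cos(B),np.sin(B)],d@[-np.sin(B),np.cos(B)]])).round(1))
ov("e1",[((.4293,-.1336,-.683,.028),(0,0,255)),((*guess,.042),(255,0,0))],(.44,-.14,.04),30,("top","scene"))
x,y=.6127,.0357
print(observe()["ee_pos"],delta(x,y,.10,-.430+np.pi/2))
```

```text
s [ 0.4385 -0.14    2.4596] 51.97230887630025 in base frame mm [11.2  0.8]
t [ 0.4364 -0.1387  2.4622] 94.53123372857443 in base frame mm [8.7 0.6]
[0.61275627 0.03564347 0.14427129] [-2.0000e-03 -8.0000e-02  4.4271e+01 -3.8800e-01]
```

View pics/e1.png

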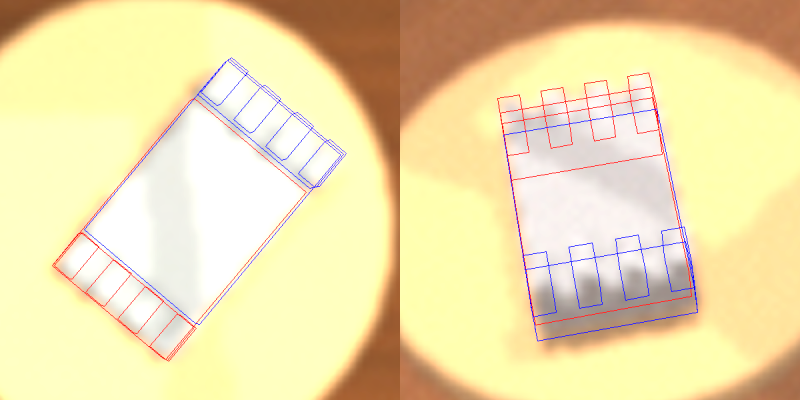

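```bash
cat > pile.py <<'E'
from h import *
import cv2
from fit import *
from scipy.optimize import minimize
def rendm(p,models,x0,y0,w,h):
    r=np.zeros((h,w))
    m=np.zeros((h*S,w*S),np.uint8)
    for q in models:
        for P in PARTS:
            uv=(proj(p,place(P,q[:3],q[3]))-[x0,y0]+.5)*S-.5
            cv2.fillConvexPoly(m,cv2.convexHull(np.round(uv*16).astype(np.int32)),255,shift=4)
    return cv2.GaussianBlur(cv2.resize(m,(w,h),interpolation=cv2.INTER_AREA).astype(float)/255,(0,0),.5)
def fitpile(ps,guess,free,off=None):
    """guess list of (x,y,a,z); free: indices to solve"""
    G=np.array(guess,float);D=[]
    for p in ps:
        u,v=proj(p,G[0][[0,1,3]][None])[0].round().astype(int);x0,y0,w,h=u-45,v-45,90,90
        im=p["img"][y0:y0+h,x0:x0+w].astype(float);d=im[...,0]-im[...,2]
        sup=(rendm(p,G,x0,y0,w,h)>.02).astype(np.uint8)
        ring=(cv2.dilate(sup,np.ones((5,5)))==0)&(cv2.dilate(sup,np.ones((15,15)))>0)&(d>25)
        bg=np.median(d[ring]);fg=np.median(d[cv2.erode(sup,np.ones((5,5)))>0])
        D.append((p,x0,y0,w,h,np.clip((bg-d)/(bg-fg),0,1),cv2.dilate(sup,np.ones((9,9)))>0))
    sc=np.array([.003,.003,.04])
    def mk(s):
        g=G.copy()
        for k,i in enumerate(free): g[i,:3]+=s[3*k:3*k+3]*sc
        return g
    def cost(s):
        g=mk(s);return sum((wt*(rendm(p,g,x0,y0,w,h)-a)**2).sum() for p,x0,y0,w,h,a,wt in D)
    r=minimize(cost,np.zeros(3*len(free)),method="Powell",options=dict(xtol=.01,ftol=1e-4,maxiter=8))
    return mk(r.x),r.fun
def inbase(q,B):
    d=q[:2]-B[:2];c,s=np.cos(B[2]),np.sin(B[2]);return (1e3*np.array([d[0]*c+d[1]*s,-d[0]*s+d[1]*c])).round(1),round((q[2]-B[2])%(2*np.pi)-np.pi,3)
E
python3 - <<'E'
from pile import *
import pickle
ps=[camera("scene"),camera("top")];pickle.dump(ps,open("v1.pkl","wb"))
B=(.4293,-.1336,-.683,.028);L2=(.4293+.018*np.cos(-.683),-.1336+.018*np.sin(-.683),2.458,.042)
for n,q in(("scene",ps[:1]),("top",ps[1:]),("both",ps)):
    g,f=fitpile(q,[B,L2],[0,1]);print(n,g.round(4)[:,:3].tolist(),round(f,1),inbase(g[1],g[0]),inbase(g[1],np.array(B)))
t=[]
for p in ps:
    u,v=proj(p,np.array([[.44,-.14,.04]]))[0].astype(int)
    t.append(cv2.resize(p["img"][v-30:v+30,u-30:u+30,::-1],(400,400),interpolation=cv2.INTER_CUBIC))
im=np.hstack(t).astype(float);cv2.imwrite("pics/e2.png",np.clip((im-100)*1.5,0,255).astype(np.uint8))
E
```

```text
scene [[0.4307, -0.1338, -0.6754], [0.4423, -0.1431, 2.4601]] 8.4 (array([14.8, -0. ]), np.float64(-0.006)) (array([16.1,  0.9]), np.float64(0.002))
top [[0.4299, -0.1346, -0.6768], [0.4418, -0.1433, 2.4622]] 4.8 (array([14.7,  0.6]), np.float64(-0.003)) (array([15.8,  0.4]), np.float64(0.004))
both [[0.4306, -0.1343, -0.6772], [0.4422, -0.1432, 2.4593]] 14.7 (array([14.6,  0.3]), np.float64(-0.005)) (array([16. ,  0.7]), np.float64(0.001))
```

View pics/e2.png

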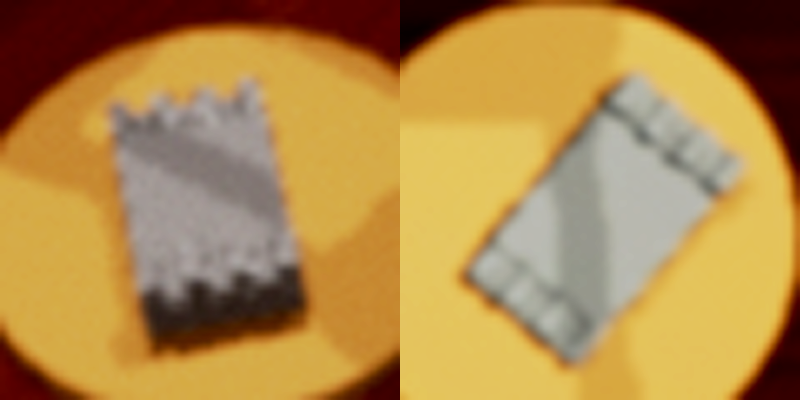

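Call:
move_arm(
  plan=[
    [0,0,10,-0.17,0.5],
    [0,0,30,-0.34,0.58],
    [0,0,50,-0.38,0.58],
    [0,0,70,-0.38,0.58],
    [0,0,90,-0.38,0.58],
    [0,0,105,-0.38,0.58],
    [0,0,115,-0.38,0.58],
    [0,0,115,-0.38,0.58],
  ],
)

```text
time: 23.6
ee_pos: [0.612, 0.0357, 0.0275]
tcp_rot: [-3.14, 0.001, 1.136]
force: [-0.7, -0.1, -0.2]
opening: 0.036
```

Run:
```python
from look import *
look("f1")
print(delta(.6127,.0357,.02,-.430+np.pi/2))
```

```text
23.7 [0.6132 0.0357 0.0289] [ 3.141 -0.     1.136] [0.6 0.8 0.1] [ 0.01 -0.02  0.01] 0.0356 [0.018 0.321 1.894 0.    0.926 0.453]
[-2.430e-01 -4.080e-01  8.908e+00 -5.000e-03]
```

View pics/f1.png

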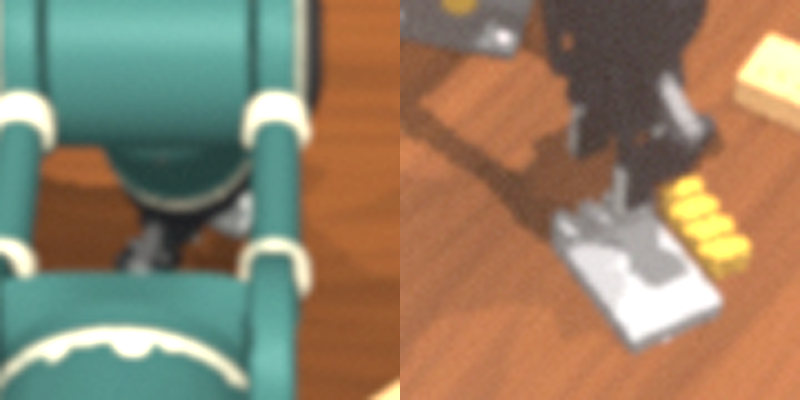

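Run:
```python
from h import *
import cv2
from fit import *
p=camera("scene");o=observe();e=o["ee_pos"];a=o["tcp_rot"][2]
k=10
im=cv2.resize(p["img"],None,fx=k,fy=k,interpolation=cv2.INTER_CUBIC)[:,:,::-1].copy()
ty=np.array([np.sin(a),-np.cos(a),0])
for s,c in((1,(0,0,255)),(-1,(255,0,0))):
  for z in(.02,.03,.04,.05,.06):
    P=np.array([e[0],e[1],z])+s*ty*.018; u=((proj(p,P[None])[0]+.5)*k).astype(int); cv2.circle(im,tuple(u),3,c,-1); cv2.putText(im,str(int(z*1e3)),tuple(u+[5,0]),0,.4,c,1)
for P in PARTS[:2]:
    uv=(proj(p,place(P,(.6436,.0215,-.430),.014))+.5)*k
    cv2.polylines(im,[cv2.convexHull(uv.astype(np.int32))],True,(0,255,0),1)
u,v=((proj(p,e[None])[0]+.5)*k).astype(int)
cv2.imwrite("pics/f2.png",cv2.convertScaleAbs(im[v-300:v+300,u-300:u+300],alpha=1.4))
```

```text
(no output)
```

View pics/f2.png

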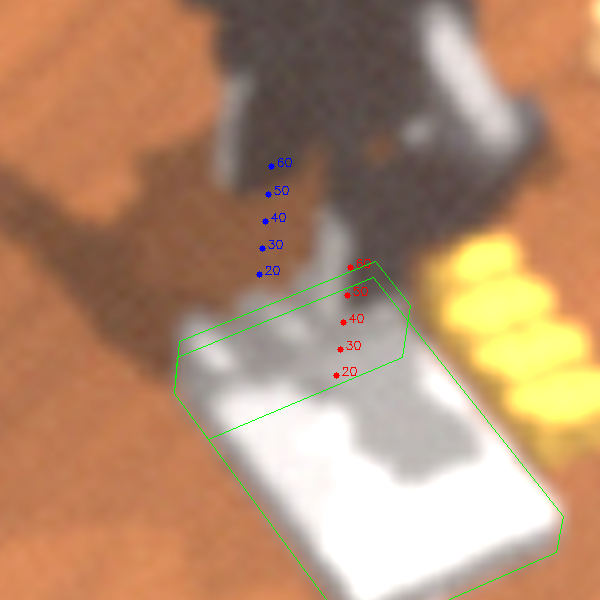

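Call:
move_arm(
  plan=[
    [-0.2,-0.4,5,0,0.58],
    [-0.2,-0.4,10,0,0.58],
    [-0.2,-0.4,15,0,0.58],
    [-0.2,-0.4,20,0,0.58],
    [-0.2,-0.4,24,0,0.58],
    [-0.2,-0.4,26,0,0.58],
    [-0.2,-0.4,26,0,0.58],
    [-0.2,-0.4,26,0,0.58],
  ],
)

```text
time: 24.75
ee_pos: [0.6125, 0.0357, 0.0027]
tcp_rot: [3.141, -0.0, 1.136]
force: [0.2, -0.8, -0.3]
opening: 0.0362
```

```bash
cat > tipv.py <<'E'
from h import *
import cv2,sys
from fit import *
def tipv(name,models=(),off=.018,zs=(0,.01,.02,.03,.04)):
    p=camera("scene");o=observe();e=o["ee_pos"];a=o["tcp_rot"][2];print(o["time"],e,o["force"].round(1),o["opening"])
    k=10
    im=cv2.resize(p["img"],None,fx=k,fy=k,interpolation=cv2.INTER_CUBIC)[:,:,::-1].copy()
    ty=np.array([np.sin(a),-np.cos(a),0])
    for s,c in((1,(0,0,255)),(-1,(255,0,0))):
      for z in zs:
        P=np.array([e[0],e[1],z])+s*ty*off; u=((proj(p,P[None])[0]+.5)*k).astype(int); cv2.circle(im,tuple(u),3,c,-1); cv2.putText(im,str(int(z*1e3)),tuple(u+[5,0]),0,.4,c,1)
    for m in models:
      for P in PARTS[:2]:
        uv=(proj(p,place(P,m[:3],m[3]))+.5)*k
        cv2.polylines(im,[cv2.convexHull(uv.astype(np.int32))],True,(0,255,0),1)
    u,v=((proj(p,e[None])[0]+.5)*k).astype(int)
    im=cv2.copyMakeBorder(im,300,300,300,300,cv2.BORDER_CONSTANT)
    cv2.imwrite(f"pics/{name}.png",cv2.convertScaleAbs(im[v:v+600,u:u+600],alpha=1.4))
E
python3 -c "
from tipv import *
tipv('f3',[(.6436,.0215,-.430,.014)])"
```

```text
24.8 [0.61244087 0.03568176 0.0027283 ] [ 0.2  0.4 -0. ] 0.036157420566972444
```

View pics/f3.png

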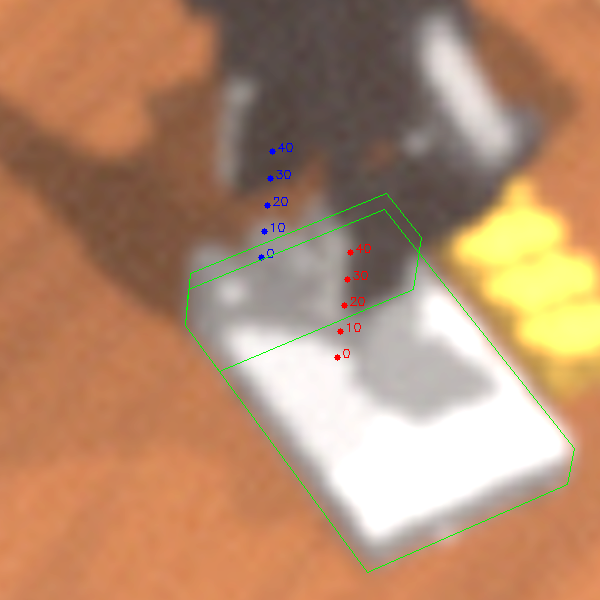

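Call:
move_arm(
  plan=[
    [0,0,2,0,0.58],
    [0,0,4,0,0.58],
    [0,0,5,0,0.6],
    [0,0,5,0,0.65],
    [0,0,5,0,0.75],
    [0,0,5,0,0.85],
    [0,0,5,0,0.95],
    [0,0,5,0,0.95],
  ],
)

```text
time: 25.8
ee_pos: [0.6126, 0.0357, -0.0022]
tcp_rot: [3.141, -0.0, 1.136]
force: [-0.4, -0.4, 1.9]
opening: 0.0141
```

```bash
python3 -c "
from tipv import *
tipv('f4',[(.6436,.0215,-.430,.014)],off=.008)"
```

```text
25.85 [ 0.61258509  0.03569714 -0.00218921] [0.6 0.  1.6] 0.013928966256312287
```

View pics/f4.png

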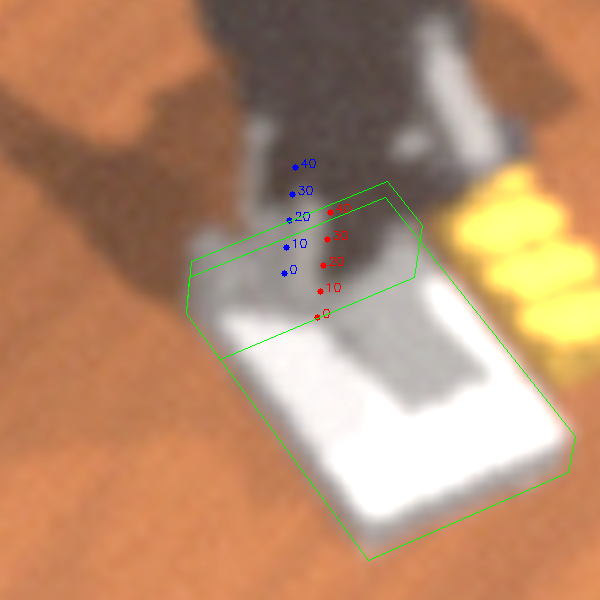

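Call:
move_arm(
  plan=[
    [0,0,-1,0,0.95],
    [0,0,-4,0,0.95],
    [0,0,-10,0,0.95],
    [0,0,-20,0,0.95],
    [0,0,-35,0,0.95],
    [0,0,-50,0,0.95],
    [0,0,-60,0,0.95],
    [0,0,-60,0,0.95],
  ],
  newtons=80,
)

```text
time: 26.85
ee_pos: [0.6135, 0.0357, 0.0593]
tcp_rot: [3.139, -0.001, 1.136]
force: [-0.1, -0.7, -2.9]
opening: 0.0135
```

```bash
python3 -c "
from tipv import *
o=observe();e=o['ee_pos'];a=o['tcp_rot'][2]-np.pi/2
tipv('f5',[(e[0]+.034*np.cos(a),e[1]+.034*np.sin(a),a,e[2]+.0162)],off=.008)
print(o['ft_torque'])"
```

```text
26.9 [0.61269538 0.03567677 0.058247  ] [-0.6 -0.2 -1.9] 0.013244712936448973
[ 0.06695306 -0.0004259  -0.04029903]
```

View pics/f5.png

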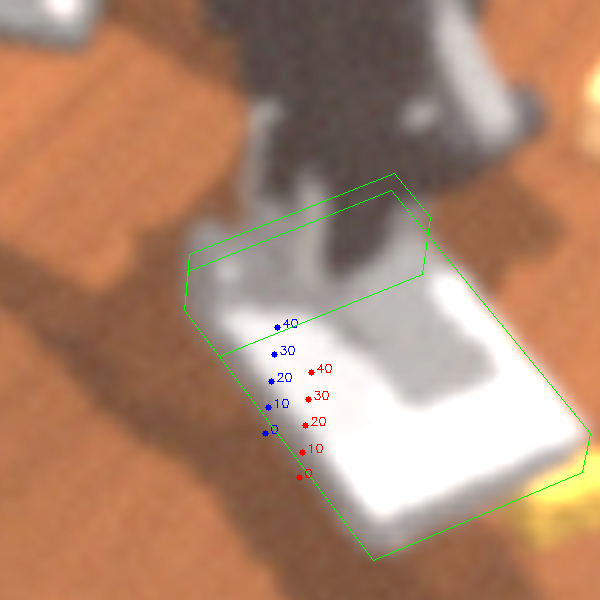

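```bash
python3 -c "
from h import *
print(delta(.4018,-.1109,.09,.888))"
```

```text
[-221.799 -129.488  -31.753    0.248]
```

Call:
move_arm(
  plan=[
    [0,0,-20,0,0.95],
    [-30,-18,-32,0.04,0.95],
    [-75,-44,-32,0.09,0.95],
    [-120,-70,-32,0.14,0.95],
    [-165,-96,-32,0.19,0.95],
    [-200,-117,-32,0.23,0.95],
    [-221.8,-129.5,-32,0.248,0.95],
    [-221.8,-129.5,-32,0.248,0.95],
  ],
)

```text
time: 27.9
ee_pos: [0.4002, -0.1115, 0.09]
tcp_rot: [3.141, -0.0, 0.885]
force: [0.3, 0.5, -2.1]
opening: 0.0133
```

Call:
move_arm(
  plan=[
    [0,0,0,0,0.95],
    [0,0,8,0,0.95],
    [0,0,16,0,0.95],
    [0,0,24,0,0.95],
    [0,0,30,0,0.95],
    [0,0,30,0,0.95],
    [0,0,30,0,0.95],
    [0,0,30,0,0.95],
  ],
)

```text
time: 28.9
ee_pos: [0.4017, -0.111, 0.0599]
tcp_rot: [3.141, -0.0, 0.888]
force: [0.7, 0.0, -2.2]
opening: 0.0134
```

```bash
python3 -c "
from tipv import *
o=observe();e=o['ee_pos'];a=o['tcp_rot'][2]-np.pi/2
tipv('g1',[(e[0]+.034*np.cos(a),e[1]+.034*np.sin(a),a,e[2]+.0162),(.4422,-.1437,2.459,.042)],off=.008)
print(o['ft_torque'],o['tcp_rot'],delta(.4018,-.1109,.041,.888))"
```

```text
28.95 [ 0.40161434 -0.11103706  0.05982021] [-0.  -1.  -3.1] 0.013156743847524074
[ 0.03831839  0.02579209 -0.03189151] [ 3.14084901e+00 -2.90552224e-04  8.87692287e-01] [ 0.223  0.058 18.82  -0.   ]
```

View pics/g1.png

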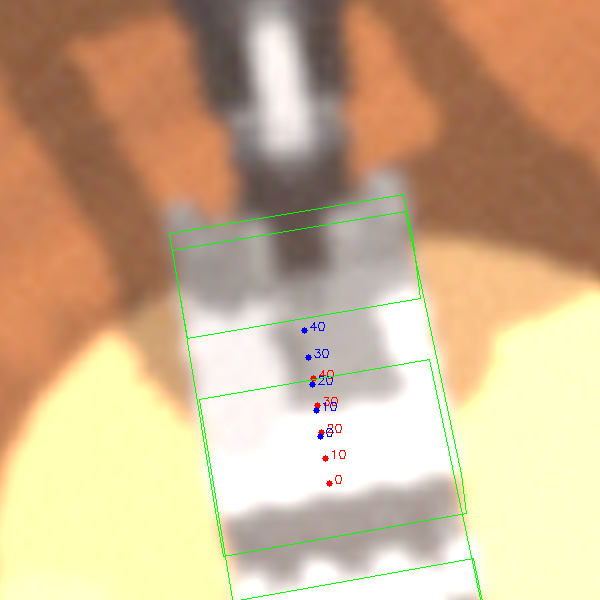

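Call:
move_arm(
  plan=[
    [0.2,0,5,0,0.95],
    [0.2,0,10,0,0.95],
    [0.2,0,14,0,0.95],
    [0.2,0,16,0,0.95],
    [0.2,0,17,0,0.95],
    [0.2,0,17.5,0,0.95],
    [0.2,0,17.5,0,0.95],
    [0.2,0,17.5,0,0.95],
  ],
)

```text
time: 29.95
ee_pos: [0.4016, -0.1108, 0.0421]
tcp_rot: [3.141, -0.0, 0.888]
force: [0.0, 0.1, -3.4]
opening: 0.013
```

```bash
python3 -c "
from tipv import *
o=observe();e=o['ee_pos'];a=o['tcp_rot'][2]-np.pi/2
tipv('g2',[(e[0]+.034*np.cos(a),e[1]+.034*np.sin(a),a,e[2]+.0162),(.4422,-.1437,2.459,.042)],off=.008)
print(o['ft_torque'],o['tcp_rot'],delta(.4018,-.1109,.041,.888))"
```

```text
30.0 [ 0.40155851 -0.11077268  0.04210244] [-0.5  0.1 -2.1] 0.013136427435090957
[0.04590318 0.02639631 0.03427479] [ 3.14135132e+00 -1.05021707e-04  8.87818187e-01] [ 0.054  0.268  1.102 -0.   ]
```

View pics/g2.png

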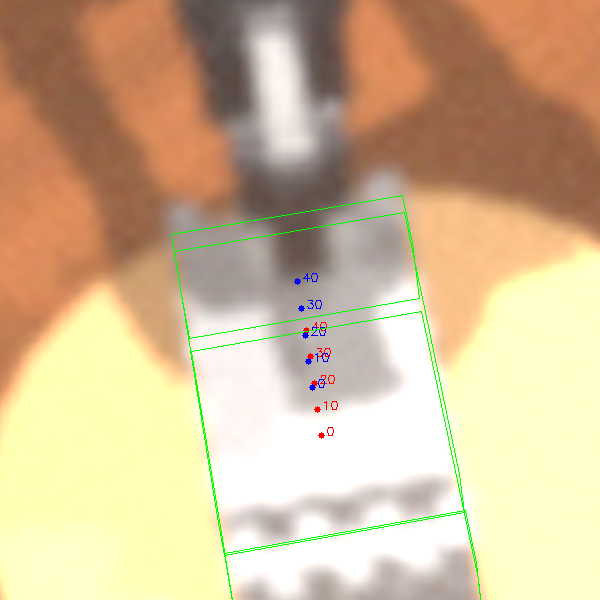

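Call:
move_arm(
  plan=[
    [0,0,0.4,0,0.95],
    [0,0,0.8,0,0.95],
    [0,0,1.2,0,0.95],
    [0,0,1.6,0,0.95],
    [0,0,2,0,0.95],
    [0,0,2.3,0,0.95],
    [0,0,2.3,0,0.95],
    [0,0,2.3,0,0.95],
  ],
)

```text
time: 31.0
ee_pos: [0.4014, -0.1107, 0.0399]
tcp_rot: [-3.141, 0.0, 0.888]
force: [-2.0, -0.8, 3.0]
opening: 0.0129
```

Call:
move_arm(
  plan=[
    [0,0.4,0,0,0.95],
    [0,0.8,0,0,0.95],
    [0,1.2,0,0,0.95],
    [0,1.2,0,0,0.95],
    [0,1.2,0,0,0.95],
    [0,1.2,0,0,0.95],
    [0,1.2,0,0,0.95],
    [0,1.2,0,0,0.95],
  ],
)

```text
time: 32.0
ee_pos: [0.4025, -0.1114, 0.0399]
tcp_rot: [-3.142, -0.0, 0.888]
force: [-4.2, 2.3, 5.8]
opening: 0.013
```

Call:
move_arm(
  plan=[
    [0,0.6,0,0,0.85],
    [0,0.6,0,0,0.7],
    [0,0.6,0,0,0.6],
    [0,0.6,-1,0,0.58],
    [0,0.6,-10,0,0.58],
    [0,0.6,-40,0,0.5],
    [0,0.6,-80,0,0.4],
    [0,0.6,-110,0,0.2],
  ],
)

```text
time: 33.0
ee_pos: [0.4035, -0.1121, 0.1521]
tcp_rot: [3.139, -0.001, 0.888]
force: [1.1, -0.5, 0.3]
opening: 0.0672
```

```bash
python3 -c "
from h import *
o=observe();print(o['ee_pos'],o['q'],o['opening'])
a=1.937;x=.6447-.005*np.cos(a);y=-.1993-.005*np.sin(a);print(x,y,delta(x,y,.14,a))"
```

```text
[ 0.40353701 -0.11211741  0.15206915] [-3.30466665e-01 -1.92739402e-01  2.18838004e+00 -2.79563284e-05
  1.14359701e+00  3.52492307e-01] 0.06722200751446235
0.6464903670768387 -0.2039684671713714 [ 82.073 246.428  12.069  -1.049]
```

Call:
move_arm(
  plan=[
    [5,15,0,-0.15,0.2],
    [18,55,0,-0.32,0.2],
    [35,105,0,-0.49,0.2],
    [50,150,0,-0.66,0.2],
    [66,198,0,-0.83,0.2],
    [78,235,10,-0.98,0.2],
    [82,246.4,30,-1.049,0.2],
    [82,246.4,60,-1.049,0.2],
  ],
)

```text
time: 34.0
ee_pos: [0.6483, -0.2048, 0.0908]
tcp_rot: [3.139, 0.003, 1.937]
force: [-0.1, 0.2, -0.3]
opening: 0.0685
```

Run:
```python
from pile import *
from ov import ov
import pickle
ps=[camera("scene"),camera("top")];pickle.dump(ps,open("v2.pkl","wb"))
B=(.4293,-.1336,-.683,.028);L2=(.4422,-.1437,2.459,.042);L3=(.4290,-.1330,-.683,.056)
for n,q in(("scene",ps[:1]),("top",ps[1:]),("both",ps)):
    g,f=fitpile(q,[B,L2,L3],[1,2]);print(n,g.round(4)[:,:3].tolist(),round(f,1),inbase(g[1],g[0]),inbase(g[2],g[0]))
t=[]
for p in ps:
    u,v=proj(p,np.array([[.44,-.14,.05]]))[0].astype(int)
    t.append(cv2.resize(p["img"][v-30:v+30,u-30:u+30,::-1],(400,400),interpolation=cv2.INTER_CUBIC))
im=np.hstack(t).astype(float);cv2.imwrite("pics/h1.png",np.clip((im-60)*1.3,0,255).astype(np.uint8))
o=observe();print(o["ee_pos"],delta(.6465,-.204,.03,1.937))
```

```text
scene [[0.4293, -0.1336, -0.683], [0.4474, -0.1403, 2.6311], [0.4251, -0.1292, -0.6786]] 80.8 (array([18.3,  6.3]), np.float64(0.173)) (array([-6.1,  0.8]), np.float64(-3.137))
top [[0.4293, -0.1336, -0.683], [0.468, -0.171, 4.1862], [0.4019, -0.1392, -0.5326]] 19.5 (array([53.6, -4.6]), np.float64(1.728)) (array([-17.7, -21.6]), np.float64(-2.991))
both [[0.4293, -0.1336, -0.683], [0.4934, -0.1634, 3.0199], [0.3999, -0.1393, -1.3919]] 519.4 (array([68.5, 17.3]), np.float64(0.561)) (array([-19.2, -23. ]), np.float64(2.433))
[ 0.64296166 -0.20282707  0.0856691 ] [-2.361  2.884 55.669 -0.   ]
```

View pics/h1.png

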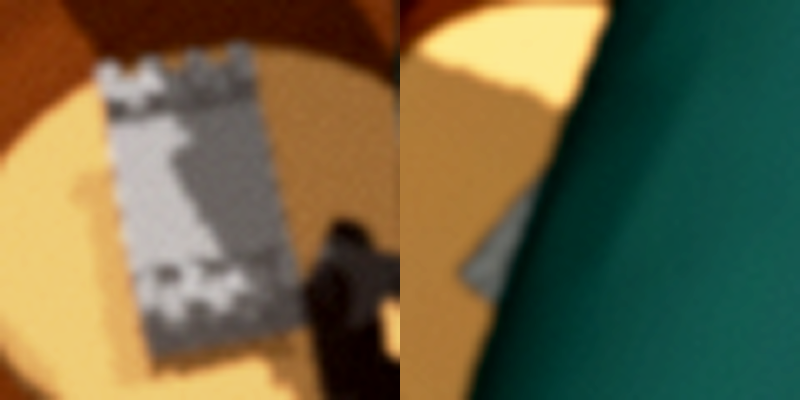

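Call:
move_arm(
  plan=[
    [0,0,0,0,0.2],
    [0,0,20,0,0.2],
    [0,0,45,0,0.2],
    [0,0,70,0,0.2],
    [0,0,85,0,0.2],
    [0,0,95,0,0.2],
    [0,0,100,0,0.2],
    [0,0,100,0,0.2],
  ],
)

```text
time: 35.1
ee_pos: [0.646, -0.2039, -0.0101]
tcp_rot: [3.141, 0.0, 1.937]
force: [-0.3, 0.7, 0.1]
opening: 0.0683
```

```bash
python3 -c "
from tipv import *
tipv('i1',[(.6447,-.1993,1.937,.014)],off=.034,zs=(-.01,0,.01,.02,.03))
print(delta(.6465,-.204,-.015,1.937))"
```

```text
35.15 [ 0.64626757 -0.20398128 -0.00968137] [ 1.  -0.3  0.3] 0.06818960902263756
[-0.101  0.21   5.319 -0.   ]
```

View pics/i1.png

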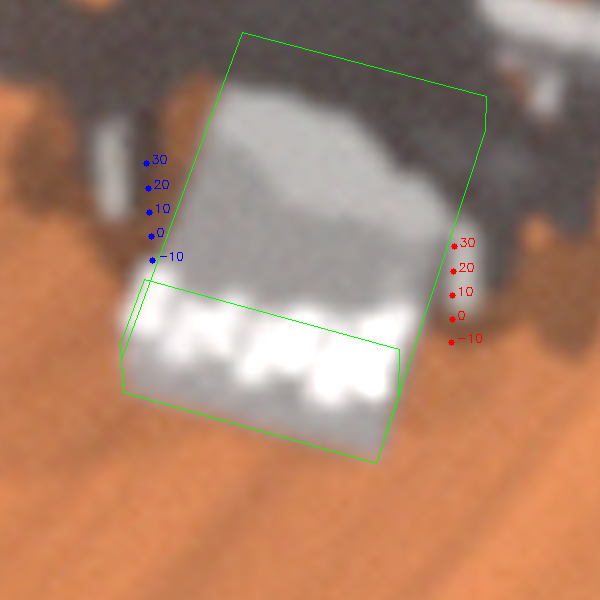

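Call:
move_arm(
  plan=[
    [0,0,1,0,0.2],
    [0,0,2.5,0,0.2],
    [0,0,2.5,0,0.25],
    [0,0,2.5,0,0.3],
    [0,0,2.5,0,0.35],
    [0,0,2.5,0,0.4],
    [0,0,2.5,0,0.5],
    [0,0,2.5,0,0.6],
  ],
  newtons=60,
)

```text
time: 36.15
ee_pos: [0.646, -0.2038, -0.0119]
tcp_rot: [3.141, 0.0, 1.937]
force: [-2.0, 1.7, 5.4]
opening: 0.0528
```

Call:
move_arm(
  plan=[
    [0,0,0,0,0.6],
    [0,0,-2,0,0.6],
    [0,0,-6,0,0.6],
    [0,0,-15,0,0.6],
    [0,0,-35,0,0.6],
    [0,0,-60,0,0.6],
    [0,0,-90,0,0.6],
    [0,0,-110,0,0.6],
  ],
)

```text
time: 37.15
ee_pos: [0.6471, -0.2042, 0.1006]
tcp_rot: [3.139, 0.002, 1.937]
force: [0.2, -0.0, -2.4]
opening: 0.0527
```

```bash
python3 -c "
from tipv import *
o=observe();e=o['ee_pos'];a=o['tcp_rot'][2]
tipv('i2',[(e[0]+.005*np.cos(a),e[1]+.005*np.sin(a),a,e[2]+.0259)],off=.028,zs=(.09,))
print(o['opening'],o['force'],o['ft_torque'])"
```

```text
37.2 [ 0.64856145 -0.20480185  0.10339078] [ 1.2 -1.1 -0.3] 0.05246259517713665
0.052678897435520386 [ 0.23103335 -0.046451   -2.38599573] [-0.05498516 -0.01299864 -0.03765668]
```

View pics/i2.png

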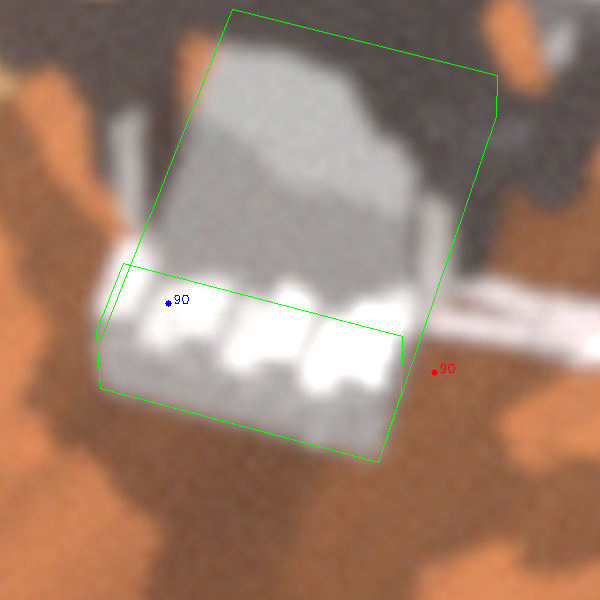

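```bash
python3 -c "
from h import *
print(delta(.61,.02,.14,2.459))"
```

```text
[223.715  44.436 -36.609  -0.522]
```

Call:
move_arm(
  plan=[
    [10,2,-20,-0.03,0.6],
    [40,8,-30,-0.12,0.6],
    [85,17,-35,-0.21,0.6],
    [130,26,-35,-0.3,0.6],
    [175,35,-35,-0.4,0.6],
    [210,42,-35,-0.48,0.6],
    [224,44.5,-35,-0.522,0.6],
    [224,44.5,-35,-0.522,0.6],
  ],
)

```text
time: 38.2
ee_pos: [0.6066, 0.0222, 0.132]
tcp_rot: [-3.141, -0.0, 2.461]
force: [-0.4, -1.0, -3.0]
opening: 0.0524
```

Run:
```python
from pile import *
import pickle
ps=[camera("scene"),camera("top")];pickle.dump(ps,open("v2.pkl","wb"))
B=(.4293,-.1336,-.683,.028);L2=(.4422,-.1437,2.459,.042);L3=(.4290,-.1330,-.683,.056)
for n,q in(("scene",ps[:1]),("top",ps[1:]),("both",ps)):
    g,f=fitpile(q,[B,L2,L3],[1,2]);print(n,g.round(4)[:,:3].tolist(),round(f,1),inbase(g[1],g[0]),inbase(g[2],g[0]))
t=[]
for p in ps:
    u,v=proj(p,np.array([[.44,-.14,.05]]))[0].astype(int)
    t.append(cv2.resize(p["img"][v-30:v+30,u-30:u+30,::-1],(400,400),interpolation=cv2.INTER_CUBIC))
im=np.hstack(t).astype(float);cv2.imwrite("pics/j1.png",np.clip((im-60)*1.3,0,255).astype(np.uint8))
o=observe();print(o["ee_pos"],o["time"],o["tcp_rot"],o["opening"])
```

```text
scene [[0.4293, -0.1336, -0.683], [0.4423, -0.1433, 2.4535], [0.4272, -0.1318, -0.6822]] 14.4 (array([16.2,  0.6]), np.float64(-0.005)) (array([-2.7,  0.1]), np.float64(-3.141))
top [[0.4293, -0.1336, -0.683], [0.4416, -0.1433, 2.4623], [0.4282, -0.1329, -0.6816]] 6.3 (array([15.6,  0.2]), np.float64(0.004)) (array([-1.3, -0.1]), np.float64(-3.14))
both [[0.4293, -0.1336, -0.683], [0.4419, -0.1433, 2.4627], [0.428, -0.1325, -0.684]] 21.4 (array([15.9,  0.4]), np.float64(0.004)) (array([-1.7,  0. ]), np.float64(3.141))
[0.60718738 0.0206208  0.13218005] 38.3 [-3.14104451e+00  3.64131761e-04  2.45829555e+00] 0.052594031427323204
```

View pics/j1.png

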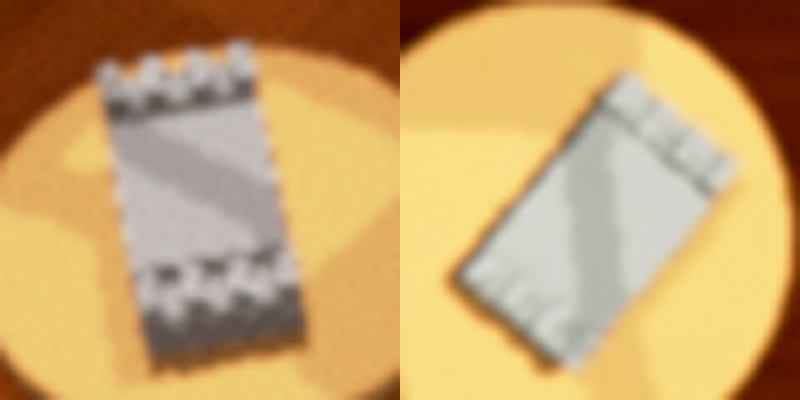

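```bash
python3 -c "
from h import *
print(delta(.4463,-.1475,.132,2.4585), delta(.4463,-.1475,.065,2.4585))"
```

```text
[ 1.86240e+01 -2.31954e+02  1.80000e-01 -0.00000e+00] [  18.624 -231.954   67.18    -0.   ]
```

Call:
move_arm(
  plan=[
    [2,-20,0,0,0.6],
    [5,-60,0,0,0.6],
    [9,-110,0,0,0.6],
    [13,-160,0,0,0.6],
    [17,-205,0,0,0.6],
    [18.6,-232,10,0,0.6],
    [18.6,-232,35,0,0.6],
    [18.6,-232,55,0,0.6],
  ],
)

```text
time: 39.3
ee_pos: [0.4446, -0.1488, 0.0766]
tcp_rot: [-3.141, 0.0, 2.455]
force: [0.3, -0.0, -2.5]
opening: 0.0529
```

Call:
move_arm(
  plan=[
    [0,0,0,0,0.6],
    [0,0,3,0,0.6],
    [0,0,6,0,0.6],
    [0,0,6,0,0.6],
    [0,0,6,0,0.6],
    [0,0,6,0,0.6],
    [0,0,6,0,0.6],
    [0,0,6,0,0.6],
  ],
)

```text
time: 40.3
ee_pos: [0.4463, -0.1469, 0.0712]
tcp_rot: [-3.142, -0.0, 2.459]
force: [-0.1, -0.2, -2.1]
opening: 0.0525
```

```bash
python3 -c "
from tipv import *
o=observe();e=o['ee_pos'];a=o['tcp_rot'][2]
tipv('k1',[(e[0]+.0047*np.cos(a),e[1]+.0047*np.sin(a),a,e[2]+.0259),(.428,-.1325,-.683,.056)],off=.028,zs=(.09,))
print(o['ft_torque'],o['tcp_rot'],delta(.4463,-.1475,.0441,2.4585))"
```

```text
40.35 [ 0.44627595 -0.14688951  0.07115304] [-1.1 -0.1 -2.2] 0.051883473613926194
[-0.01088222  0.03523091 -0.00126933] [-3.14156936e+00 -4.18723253e-05  2.45895091e+00] [-0.404 -0.458 27.053  0.   ]
```

View pics/k1.png

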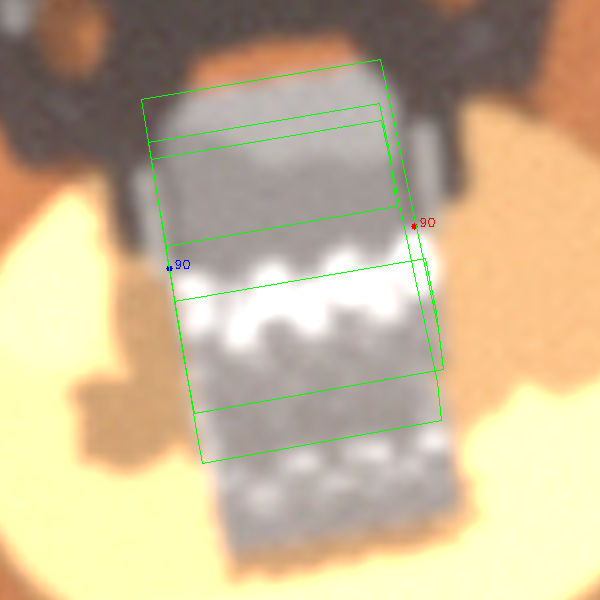

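Call:
move_arm(
  plan=[
    [-0.4,-0.4,6,0,0.6],
    [-0.4,-0.4,12,0,0.6],
    [-0.4,-0.4,17,0,0.6],
    [-0.4,-0.4,21,0,0.6],
    [-0.4,-0.4,23.5,0,0.6],
    [-0.4,-0.4,25,0,0.6],
    [-0.4,-0.4,25,0,0.6],
    [-0.4,-0.4,25,0,0.6],
  ],
)

```text
time: 41.35
ee_pos: [0.4465, -0.1476, 0.0464]
tcp_rot: [3.141, 0.0, 2.459]
force: [-0.5, -0.7, -2.1]
opening: 0.0528
```

```bash
python3 -c "
from tipv import *
o=observe();e=o['ee_pos'];a=o['tcp_rot'][2]
tipv('k2',[(e[0]+.0047*np.cos(a),e[1]+.0047*np.sin(a),a,e[2]+.0259),(.428,-.1325,-.683,.056)],off=.028,zs=(.09,))
print(o['ft_torque'],o['tcp_rot'],delta(.4463,-.1475,.0441,2.4585))"
```

```text
41.4 [ 0.44651834 -0.14756312  0.0463741 ] [-0.7 -0.6 -2.3] 0.05282664213340827
[-0.00425479 -0.0162809   0.00295746] [3.14148974e+00 3.82667104e-04 2.45885560e+00] [ 0.209 -0.089  2.274  0.   ]
```

View pics/k2.png

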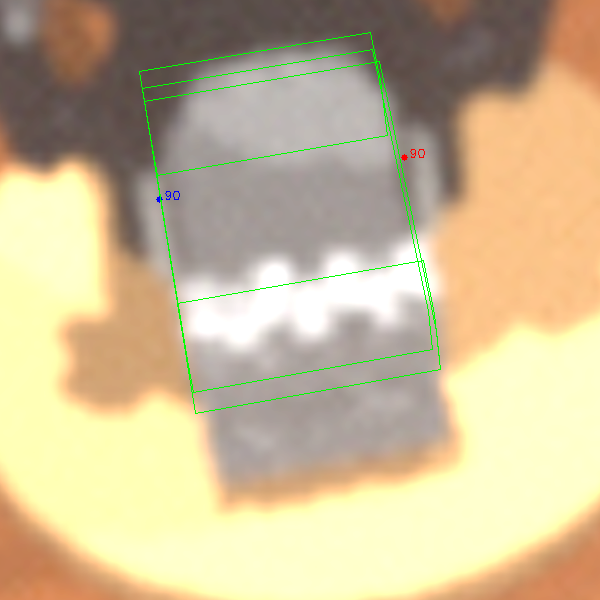

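Call:
move_arm(
  plan=[
    [0,0,0.5,0,0.6],
    [0,0,1,0,0.6],
    [0,0,1.5,0,0.6],
    [0,0,2,0,0.6],
    [0,0,2.3,0,0.6],
    [0,0,2.6,0,0.6],
    [0,0,2.9,0,0.6],
    [0,0,2.9,0,0.6],
  ],
)

```text
time: 42.4
ee_pos: [0.4464, -0.1475, 0.0441]
tcp_rot: [-3.142, -0.0, 2.459]
force: [-3.8, 1.3, 6.1]
opening: 0.0523
```

Call:
move_arm(
  plan=[
    [0,0,-0.4,0,0.6],
    [0.4,0,-0.4,0,0.6],
    [0.8,0,-0.4,0,0.6],
    [1.2,0,-0.4,0,0.6],
    [1.5,0,-0.4,0,0.6],
    [1.5,0,-0.4,0,0.6],
    [1.5,0,-0.4,0,0.6],
    [1.5,0,-0.4,0,0.6],
  ],
)

```text
time: 43.4
ee_pos: [0.446, -0.1468, 0.0441]
tcp_rot: [3.141, 0.001, 2.459]
force: [2.6, -3.0, 5.0]
opening: 0.0528
```

Call:
move_arm(
  plan=[
    [-0.4,0,0,0,0.3],
    [-0.4,0,0,0,0.2],
    [-0.4,0,0,0,0.2],
    [-0.4,0,-3,0,0.2],
    [-0.4,0,-15,0,0.2],
    [-0.4,0,-45,0,0.2],
    [-0.4,0,-90,0,0.2],
    [-0.4,0,-130,0,0.2],
  ],
)

```text
time: 44.4
ee_pos: [0.4458, -0.1469, 0.1762]
tcp_rot: [3.141, 0.001, 2.459]
force: [-0.8, -0.0, 0.1]
opening: 0.0683
```

```bash
python3 -c "
from h import *
print(observe()['ee_pos'],delta(.60,-.03,.17,2.459))"
```

```text
[ 0.44575616 -0.14687113  0.17617211] [-45.922 187.993   6.172  -0.   ]
```

Call:
move_arm(
  plan=[
    [-2,20,0,0,0.2],
    [-5,60,0,0,0.2],
    [-9,110,0,0,0.2],
    [-13,160,0,0,0.2],
    [-17,205,0,0,0.2],
    [-18.6,232,0,0,0.2],
    [-18.6,232,0,0,0.2],
    [-18.6,232,0,0,0.2],
  ],
)

```text
time: 45.4
ee_pos: [0.6059, 0.0211, 0.174]
tcp_rot: [-3.141, -0.0, 2.459]
force: [-0.3, -0.6, 0.2]
opening: 0.0682
```

Run:
```python
from pile import *
import pickle
ps=[camera("scene"),camera("top")];pickle.dump(ps,open("v3.pkl","wb"))
B=(.4293,-.1336,-.683,.028);L2=(.4419,-.1433,2.459,.042);L3=(.4280,-.1325,-.683,.056);L4=(.4417,-.1437,2.459,.070)
for n,q in(("scene",ps[:1]),("top",ps[1:]),("both",ps)):
    g,f=fitpile(q,[B,L2,L3,L4],[3]);print(n,g.round(4)[3,:3].tolist(),round(f,1),inbase(g[3],g[0]),inbase(g[3],g[2]))
t=[]
for p in ps:
    u,v=proj(p,np.array([[.44,-.14,.05]]))[0].astype(int)
    t.append(cv2.resize(p["img"][v-30:v+30,u-30:u+30,::-1],(400,400),interpolation=cv2.INTER_CUBIC))
im=np.hstack(t).astype(float);cv2.imwrite("pics/l1.png",np.clip((im-60)*1.3,0,255).astype(np.uint8))
for n,p in zip(("scene","top"),ps): cv2.imwrite(f"pics/{n}F.png",cv2.resize(p["img"][:,:,::-1],(768,576),interpolation=cv2.INTER_CUBIC))
```

```text
scene [0.4429, -0.1437, 2.4498] 16.1 (array([16.9,  0.7]), np.float64(-0.009)) (array([18.6,  0.7]), np.float64(-0.009))
top [0.4422, -0.143, 2.4547] 4.9 (array([15.9,  0.9]), np.float64(-0.004)) (array([17.6,  0.8]), np.float64(-0.004))
both [0.4422, -0.1431, 2.4517] 21.0 (array([16. ,  0.8]), np.float64(-0.007)) (array([17.7,  0.8]), np.float64(-0.007))
```

View pics/l1.png

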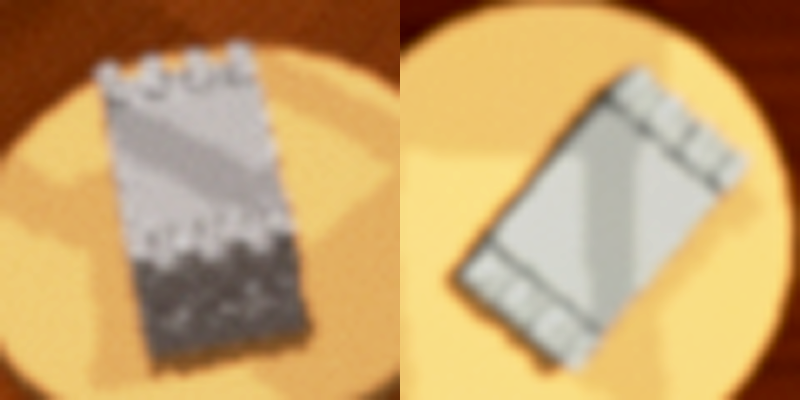

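View pics/topF.png

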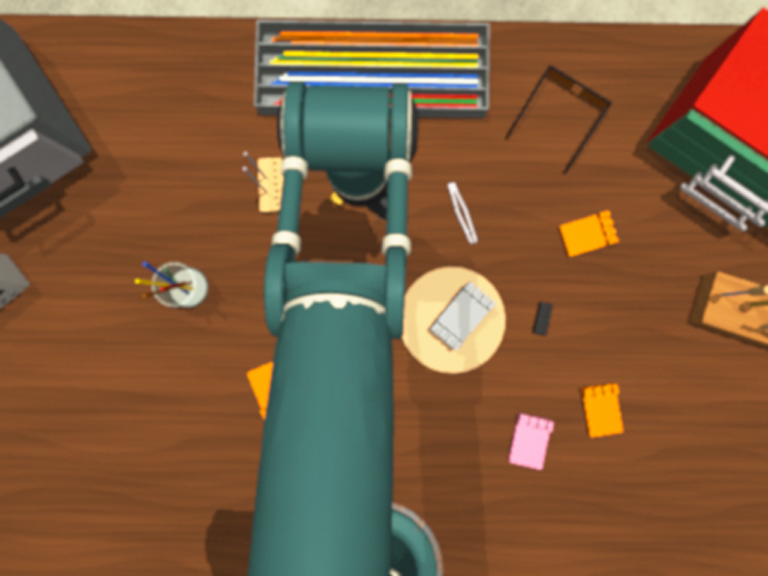

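View pics/sceneF.png

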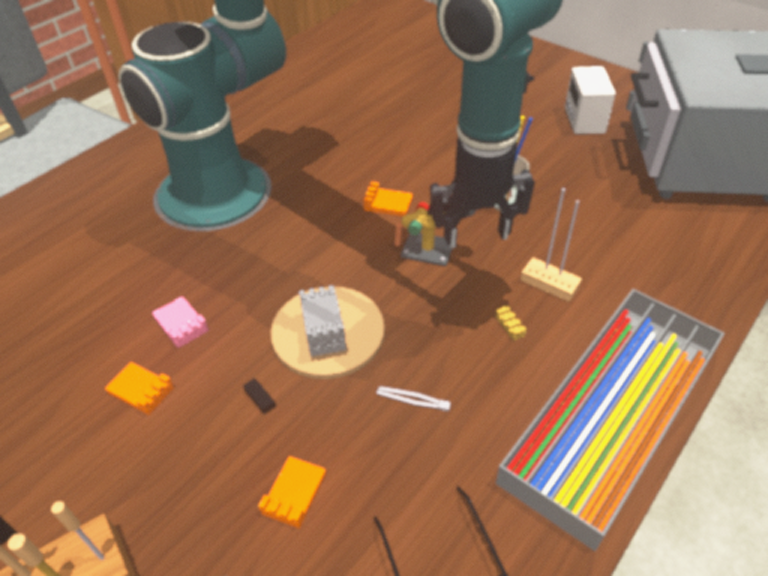

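```bash
python3 -c "
from rig import *
print(close_job())"
```

```text
the job is handed in; nothing more can be done
None
```

The three loose grey rod rests are now stacked on the one on the kiln shelf. Each is turned end for end from the one below, with its toe close to the raised edge beneath. I handed the job in at about 45.5 s, with the gripper open and clear of the pile.

**Order and grips:**
- The rest by the marver went on second, gripped by its sides.
- The rest by the bead press went on third, gripped across its raised edge.
- The rest by the tweezers went on top, gripped by its sides.

Each was lowered until it touched, slid 0.75 to 1.3 mm towards the edge, then released.

**Last checks, from fitting both camera pictures:**

| Rest | Toe-to-edge gap | Sideways offset | Twist |
|---|---|---|---|
| Second | about 0 mm (touching) | about 0.4 mm | under 0.3° |
| Third | about 1–2 mm | about 0.4 mm | under 0.3° |
| Top | about 2 mm | about 0.8 mm | about 0.4° |

Offset and twist are relative to the rest directly below. The pile looks level and flat in both views. The bead press, marver, tweezers and mandrel block look unmoved. The arm partly hid the press from above and the jar from the scene camera in the last pictures.

**What disagreed or went wrong:**
- **Fingertip height:** the tips stood well above where the given tool figures put them. My first grasp closed above the second rest without moving it, and I found the right height by touch.
- **First placing:** on its first descent the second rest's toe caught the raised edge, at about 7 N. I backed it off, set it down again and slid it home.
- **Cameras:** the two views differ by about 1–2 mm, so the gaps above are no better than that. The fits even read the second rest's gap slightly below zero, which I take to mean it is touching.

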